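# Fit the worm-drive clamp on the barbed hose stub

### The arm

A 6-joint arm with a two-finger parallel gripper is mounted at the origin on the work surface. World frame = base frame: x ahead of the robot, y to its left, z up, the work surface at z = 0. Lengths are in m, angles in rad, forces in N, time in s.
With the tool pointing down it reaches from about 0.425 to 0.95 m from the base axis. Payload 3.5 kg.
Tool frame: the origin (TCP) lies at the very end of the fingers, on their centre line; the grasp point (between the pads) lies 19 mm behind it; z points along the fingers, y is the direction in which the jaws open and shut (so a half turn about z gives the same grasp; the last joint's range is limited). The gripper opens to 85 mm and grips with 20 to 120 N. Pads are 22 mm wide; open, the fingers measure 114 mm over their backs; the gripper's body (76 mm by 85 mm) begins 54 mm behind the grasp point. The pads swing forward as they close: fully open they stand 13 mm farther back than shut.
Start: joints at [1.064, 0.286, 1.577, -0, 1.279, -0.15], TCP at [0.236, 0.632, 0.199] pointing down, gripper open.
Joint ranges: [-2.77, 2.77], [-0.9, 2.22], [0.21, 2.48], [-1.53, 4.67], [0.24, 2.81], [-2.84, 2.84]. Speed limits (rad/s): [2.79, 2.79, 3.14, 3.14, 3.14, 3.14].

### API

Orientations are given as a unit quaternion [x, y, z, w].
In Python, from plant import get_state, read_camera, sign_off gives the robot as it stands.
- The arm moves only by the tool step_arm, never from a script. Its argument "targets" is a list that holds one entry, the list of rows, each a list of 5 numbers: the opening, from 0 (shut) to 1 (fully open), then the shift along the tool's x, y, z each as a share of 4 cm, from -1 to 1, then the turn about the tool's z as a share of 5 degrees, from -1 to 1. A call has 1 to 10 rows; each row shifts and turns the commanded pose from where the row before left it, along the tool's axes as they then stand; what a row does not reach is not made up. A row lasts 1/12 s, in which the tool goes at most 41.7 mm and 7.16 degrees, less where a joint would pass 70% of its speed; a pose out of reach is approached as far as the arm can. A call with a number of a shift or a turn outside -1 to 1 is refused whole. A call with a gripper value outside its range is refused whole. The fingers move at their own pace and stop on an object; "squeeze" is the grip in N (left out, the last holds). Time passes only in rows, so rows that do not move let the fingers close. It gives the time, the measured TCP pose, the force and the opening at its end, in the units of the state.
- get_state(): the state, without advancing time (a new reading comes with each control period).
- read_camera(name): name is "scene" or "top" or "wrist"; returns a dict with "pixels" (400x640x3 uint8, red, green, blue), "range_z" (400x640 float32, m along the optical axis (not along the pixel's ray), 0 where there is no reading), "mtx" (3x3 intrinsics, pixels), "k1" (the pictures are not rectified: a ray, as slopes to the right and down, at radius r is drawn at 1 + k1 r^2 times it, then the intrinsics apply), "rvec" (rotation vector, rad) and "tvec" (3), from world to camera coordinates, as OpenCV has them. Camera axes: x right, y down, z forward; pixel columns grow to the right and rows downward; lengths in m; the calibration is good to about 2 mm. A picture is of the moment at which its call begins.
- sign_off(): hands the job in, once; it reports no verdict.
The state is a dict: "time": time; "qpos": joint angles; "dq": joint speeds; "joint_efforts": joint torques, N m; "eef_pos": TCP position; "tcp_rot": TCP orientation; "contact_force": force on the tool from outside, world axes, zero at the start; "wrist_torque": the same for the moment, N m; "opening": opening from 0.0 (shut) to 1.0 (fully open).
Only numpy, scipy, OpenCV 4.12 (cv2) and the standard library are available. Lean on these libraries where they do the work, as an engineer would, in place of code of your own. Each camera call takes 0.05 s, during which the arm holds its last target.

### The job

Take the thumb-key worm-drive clamp off its parking peg, slide its band over the barbed stub of the water manifold until it is fully home against the stub's shoulder, and let it hang there. Then turn its key clockwise (seen from above) until the clamp is snug on the stub, clearly tighter than free running but without cranking it hard, and let go. Push it home gently, and leave the other things on the bench where they are.

Things in the scene. Friction and masses are not known exactly. Their poses are not given: they have to be found in the camera images.
- tab_mid (a point): Grip tab of the steel clamp: upright flat-sided block, 12 mm (clamp x) by 14 mm (clamp y), on top of the band. This point is on its centre line, 10 mm below its top edge and 22 mm above the band's outer top. Axes as the clamp: x = band axis, y = away from the key, z up as it hangs. Made to be gripped from above, fingers closing along y. Clamp about 0.14 kg.
- band_centre (a point): Centre of the clamp's round band: inside 36 mm, outside 42 mm, 14 mm wide along its axis x. Tab above (top 53 mm over this point, tab_mid 43 mm over it), screw housing and upright key at its -y side, band tail at +y (reaching 44 mm), bridge block below (reaching down 32 mm). At the start it hangs on the stand's peg, -x towards the peg's free end.
- key_mid (a point): Centre of the key's grip bar: upright, 26 mm long (own x), 8 mm thick (own y), 22 mm high, on the upright screw's axis, 42 mm beside the band's centre (clamp -y), 36 mm above it. Clockwise from above tightens. 3.6 rad in all, starts in the first 0.5 rad; 1.0 to 2.6 rad of turning to be snug: re-grip. Stays where left. After a quick turn the moment at rest reads low; a small slow turn reads true.
- shoe: Pressing shoe inside the band's bottom; frame as the clamp's, origin at the band's centre with the screw fully open. The key lifts it 2.5 mm per rad. Running free the key drags at about 0.15 N m; once the shoe bears on the stub this climbs 0.0025 N m per newton of clamping. Snug is 15 to 45 N (0.19 to 0.26 N m in all), some 0.4 to 1.2 rad after first touch; over 65 N is too tight.
- manifold: Heavy fixed steel pipe manifold on a base plate; origin at table level under the pipe (48 mm thick, along y, axis 110 mm above the table, from y = -67 to +137 mm), z up. The barbed stub stands out along -x at y = 0; a short outlet with a plain black cap, not to be used, stands out beside it at y = +80 mm.
- stub_tip (a point): Free end of the barbed stub, on its level axis, 110 mm above the table. Axes as the manifold: the stub points along -x. Nose 23 mm across, then three barbs of 31 mm across.
- stub_root (a point): On the stub's axis where it meets the shoulder, 51 mm behind the tip along +x. Next to the shoulder the stub is a plain root 32 mm across, 20 mm long, with a small land under it, 0 to 1 mm proud (how much is not told). A band fully home lies on this root: its centre is 7 mm from this point along -x and, hanging loose, 2 mm below the axis.
- jar_a: Jar of fruit with a steel cap, 72 mm across, 100 mm high, standing behind; bystander. Origin under its centre.
- jar_b: Jar of fruit with a white cap, 66 mm across, 90 mm high; bystander. Origin under its centre.
- spare_ring: Small steel collar lying flat, 30 mm across, 10 mm high; bystander. Origin under its centre.
- driver: Screwdriver lying on the bench; bystander.
- beaker: Clear open cup, 68 mm across, 80 mm high; bystander. Origin under its centre.
- slide_box: Cardboard box 60 x 100 x 30 mm; bystander. Origin under its centre.
- stand: Fixed parking stand: 90 mm base plate, an upright 30 mm wide and 126 mm high, and a level plain peg of 24 mm diameter, 105 mm above the table, pointing along the stand's -x; its free end is 38 mm from the origin (at table level). The hanging band's centre is 12 to 18 mm from the origin along -x: slide it at least 35 mm along -x to be off the peg.
- shoulder: Flange at the root of the stub, 40 mm across, 6 mm thick, part of the manifold; the band is pushed up against it, gently (well under 30 N). Origin on the stub's axis in its front face, axes as the manifold.
- clamp: The whole clamp; origin and axes as band_centre.
There are look-alikes about, which are no part of the job. What is shaped like the clamp but pink or red is not meant.

How it is judged:
On the way:
1. the band is fully home on the stub, against the shoulder, with the shoe not yet pressing (x of band_centre in the frame of stub_root between -0.0115 and -0.004 m and y of band_centre in the frame of stub_root between -0.006 and 0.006 m and z of band_centre in the frame of stub_root between -0.006 and 0.006 m and contact force between shoe and manifold below 3 N), for 0.2 s.
At the end, for the whole second after the job is handed in: The band is round the stub's root with its centre 4 to 14 mm in front of the shoulder (home is 7 mm) and within 6 mm of the stub's axis, the shoe presses on the stub with 10 to 60 N, and the clamp is at rest and released (x of band_centre in the frame of stub_root between -0.014 and -0.004 m and y of band_centre in the frame of stub_root between -0.006 and 0.006 m and z of band_centre in the frame of stub_root between -0.006 and 0.006 m and contact force between shoe and manifold between 10 and 60 N and linear speed of shoe below 0.01 m/s); the robot touches nothing.
It fails at once if the clamp is pushed against the shoulder with more than 30 N (contact force between clamp and shoulder above 30 N).
It fails at once if the clamp is over-tightened: the shoe presses the stub with more than 65 N (contact force between shoe and manifold above 65 N).
It fails at once if a bystander is shoved more than 30 mm (distance of any of jar_a, jar_b, spare_ring, driver, beaker, slide_box from where it was at the start of the episode above 0.03 m).
It also fails if it takes over 72 s, if anything falls off the work surface, if the arm or the gripper's body presses on something with over 40 N, if the wrist force passes 120 N, or if a joint passes its speed limit or range.

## Working session

There is one attempt and no reset: what is moved stays moved. The work goes in short steps, Python scripts to look and compute and a tool call to move; the robot and the scene stay as the last step left them, time stands still between calls to the robot, and variables do not carry over. Pictures are saved under pics/ and viewed, and the job is handed in when it is done.

Besides the shell and the picture viewer there is one more tool, called by a JSON object that holds its "op" and its "data", one argument or row to a line. step_arm: Moves the arm, as the interface text tells. Shift numbers are shares of 4 cm and turn numbers shares of 5 degrees, none past 1 either way. Its arguments: {"type":"object","properties":{"targets":{"type":"array"},"squeeze":{"type":"number"}},"required":["targets"]}

```bash
ls; mkdir -p pics; cat > h.py <<'E'
import numpy as np, cv2
from plant import get_state, read_camera, sign_off
def cam(n):
    d=read_camera(n); np.savez('last_%s.npz'%n,**{k:np.array(v) for k,v in d.items()}); return d
def load(n): 
    z=np.load('last_%s.npz'%n); return {k:z[k] for k in z.files}
def save(d,f): cv2.imwrite('pics/'+f,cv2.cvtColor(d['pixels'],cv2.COLOR_RGB2BGR))
def rays(d,uv):
    uv=np.atleast_2d(np.asarray(uv,float)); K=d['mtx']; k1=float(d['k1'])
    p=(uv-[K[0,2],K[1,2]])/[K[0,0],K[1,1]]
    q=p.copy()
    for _ in range(30): q=p/(1+k1*(q**2).sum(1,keepdims=True))
    return np.c_[q,np.ones(len(q))]
def RT(d): return cv2.Rodrigues(np.asarray(d['rvec'],float))[0],np.asarray(d['tvec'],float).ravel()
def depthpt(d,uv):
    uv=np.atleast_2d(uv); R,t=RT(d)
    z=np.array([d['range_z'][int(round(v)),int(round(u))] for u,v in uv])
    return (rays(d,uv)*z[:,None]-t)@R
def onplane(d,uv,h):
    R,t=RT(d); c=-R.T@t; r=rays(d,uv)@R
    return c+r*((h-c[2])/r[:,2])[:,None]
def proj(d,P):
    R,t=RT(d); X=np.atleast_2d(P)@R.T+t; q=X[:,:2]/X[:,2:]; q=q*(1+float(d['k1'])*(q**2).sum(1,keepdims=True))
    return q*[d['mtx'][0,0],d['mtx'][1,1]]+[d['mtx'][0,2],d['mtx'][1,2]]
def cloud(d):
    H,W=d['range_z'].shape; u,v=np.meshgrid(np.arange(W),np.arange(H)); uv=np.c_[u.ravel(),v.ravel()]
    R,t=RT(d); P=(rays(d,uv)*d['range_z'].ravel()[:,None]-t)@R
    P[d['range_z'].ravel()==0]=np.nan
    return P.reshape(H,W,3)
def crop(d,x0,y0,x1,y1,s,f):
    c=cv2.resize(d['pixels'][y0:y1,x0:x1],None,fx=s,fy=s,interpolation=cv2.INTER_CUBIC)
    cv2.imwrite('pics/'+f,cv2.cvtColor(c,cv2.COLOR_RGB2BGR))
E
python3 - <<'E'
from h import *
print(get_state())
for n in ['scene','top','wrist']:
    d=cam(n); save(d,n+'0.png'); R,t=RT(d); print(n,-R.T@t,R[2],d['k1'],d['mtx'][0,0])
E
```

```text
pics
{'time': 0.0, 'qpos': array([ 1.06399523e+00,  2.87209189e-01,  1.57822269e+00,  2.13810155e-05,
        1.27859776e+00, -1.50011615e-01]), 'dq': array([-7.35501298e-04,  6.17759277e-04,  1.36537298e-03, -4.81339498e-04,
       -6.84109842e-06, -6.81698322e-04]), 'joint_efforts': array([-1.45401505e-04, -4.05982518e+01, -2.92628145e+01, -9.85693396e-05,
        5.74668258e-03, -2.73573271e-06]), 'eef_pos': array([0.23535939, 0.63183286, 0.19709353]), 'tcp_rot': array([ 1.77452933e-01,  9.84128534e-01, -1.15007487e-03, -4.02693913e-04]), 'contact_force': array([ 0.02386357,  0.18709265, -0.41565345]), 'wrist_torque': array([-0.02631502, -0.00324189, -0.05112342]), 'opening': 1.0012509969769792}
scene [1.23938304 0.16020863 0.76052046] [-0.72943361 -0.08556363 -0.67867921] -0.024750636983868417 388.5354425418073
top [0.45612127 0.09131063 1.20091301] [ 0.10582135  0.01200121 -0.99431273] -0.05917065544719743 407.8925691562648
wrist [0.17321124 0.65549442 0.37244149] [ 0.24607735 -0.09361554 -0.96471865] -0.06338406234367583 321.8735026744543
```

View pics/scene0.png

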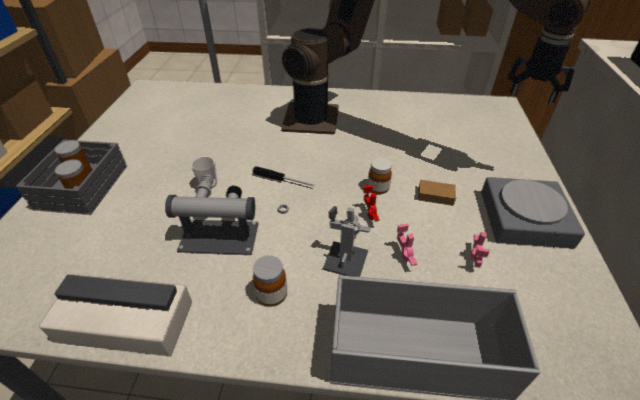

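View pics/top0.png

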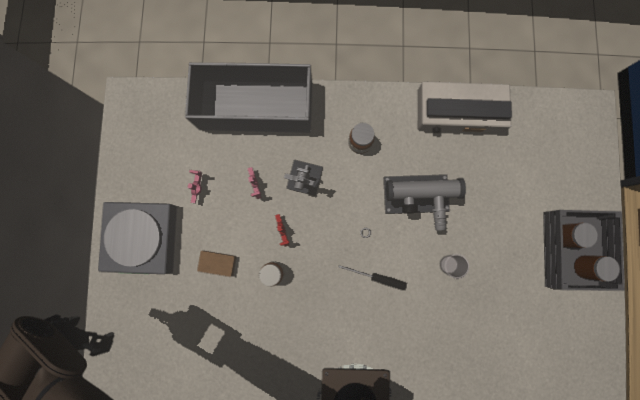

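View pics/wrist0.png

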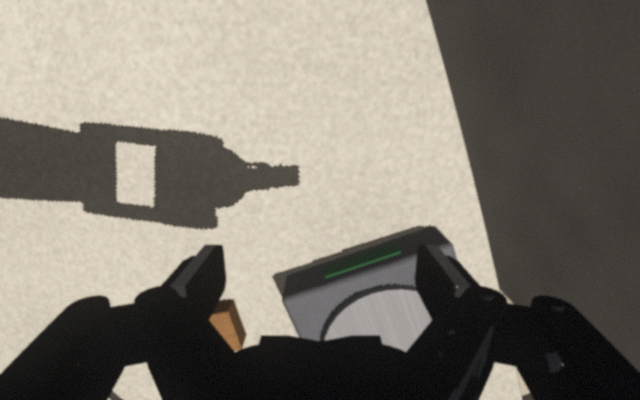

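The scene shows four clamp shapes: red at (370,203), pink at (405,243) and (480,248), and a steel one on a stand at (348,235). Only the steel one is on a peg, so it fits. In the top view it is at (302,177), and the stub is at (440,215).

```bash
python3 - <<'E'
from h import *
d=load('top'); crop(d,260,140,340,220,7,'c1.png'); crop(d,375,165,475,245,7,'c2.png')
C=cloud(d)
for uv in [(302,177),(440,225),(425,188)]: print(uv,C[uv[1],uv[0]])
d=load('scene'); crop(d,310,180,410,280,6,'c3.png');crop(d,160,150,270,255,6,'c4.png')
E
```

```text
(302, 177) [0.61935378 0.15931577 0.1563909 ]
(440, 225) [ 0.50616222 -0.20723979  0.12458644]
(425, 188) [ 0.60247651 -0.16516831  0.13299297]
```

View pics/c1.png

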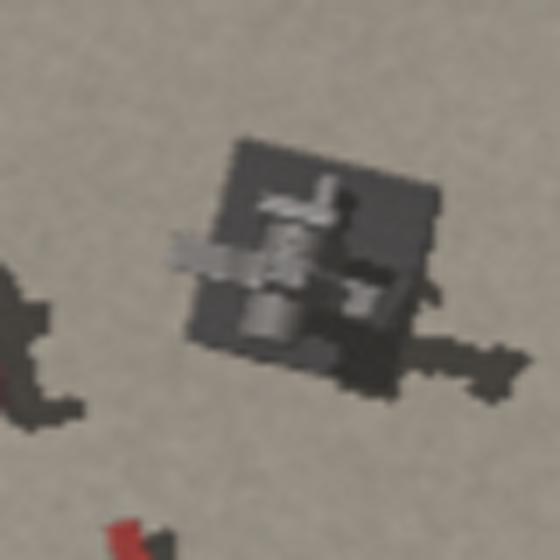

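View pics/c2.png

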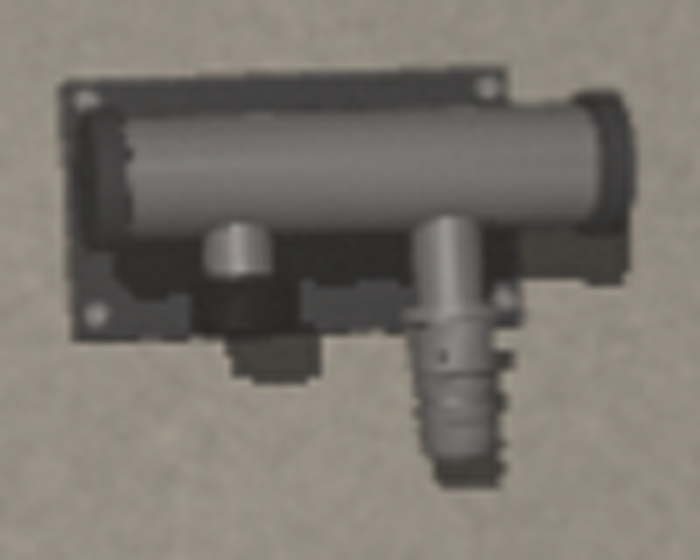

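View pics/c3.png

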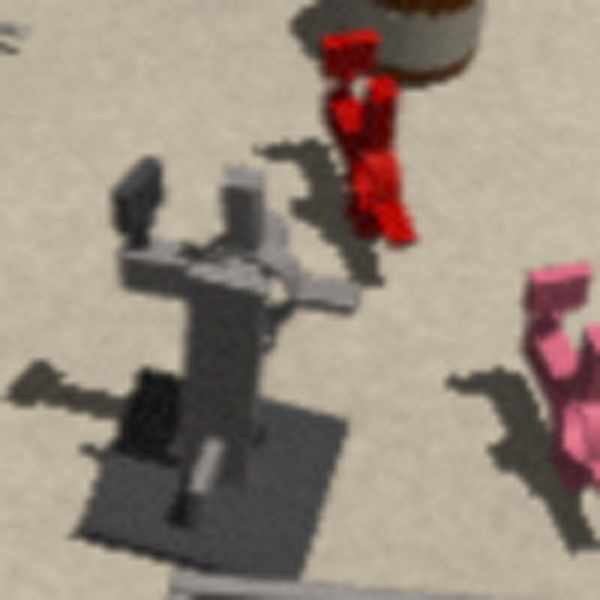

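View pics/c4.png

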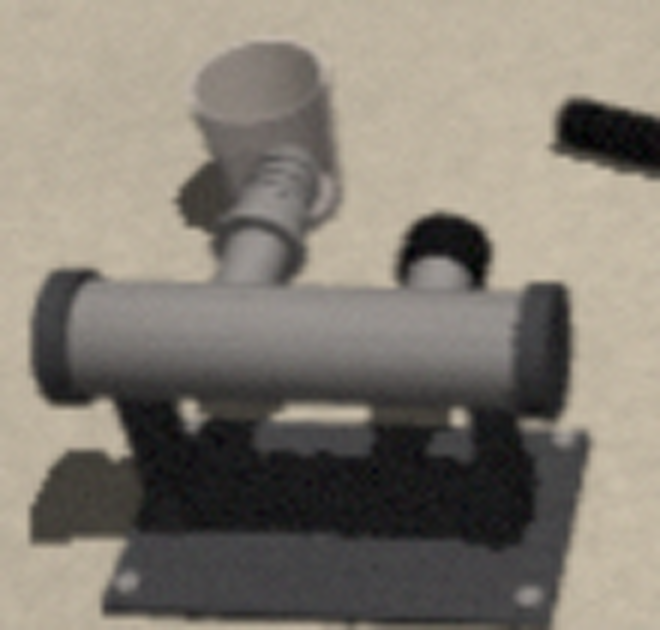

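The enlarged crop confirms it: steel clamp on the peg, tab upright, key to the right (-y), tail to the left. Next I move the wrist camera over it.

{"op": "step_arm", "data": {
  "targets": [
    [[1,-0.5,-0.4,-0.2,0],[1,-0.5,-0.4,-0.2,0],[1,-0.5,-0.4,-0.2,0],[1,-0.5,-0.4,-0.2,0],[1,-0.5,-0.4,-0.2,0],[1,-0.5,-0.4,-0.2,0],[1,-0.5,-0.4,-0.2,0],[1,-0.5,-0.4,-0.2,0],[1,-0.5,-0.4,-0.2,0],[1,-0.5,-0.4,-0.2,0]]
  ]
}}

```text
time: 0.98
eef_pos: [0.3675, 0.4114, 0.2785]
tcp_rot: [0.177, 0.984, -0.0, -0.0]
contact_force: [-0.4, 0.9, 0.2]
opening: 1.002
```

{"op": "step_arm", "data": {
  "targets": [
    [[1,-0.5,-0.4,0,-0.2],[1,-0.5,-0.4,0,-0.2],[1,-0.5,-0.4,0,-0.2],[1,-0.5,-0.4,0,-0.2],[1,-0.5,-0.4,0,-0.2],[1,-0.5,-0.4,0,-0.2],[1,-0.5,-0.4,0,0],[1,-0.5,-0.4,0,0],[1,-0.5,-0.4,0,0],[1,0,0,0,0]]
  ]
}}

```text
time: 1.82
eef_pos: [0.4998, 0.2198, 0.2779]
tcp_rot: [0.128, 0.992, -0.001, 0.0]
contact_force: [-0.5, -0.5, -1.2]
opening: 1.003
```

```bash
python3 - <<'E'
from h import *
s=get_state(); print(s['time'],s['eef_pos'],s['tcp_rot'],s['contact_force'])
d=cam('wrist'); save(d,'w1.png'); d=cam('top'); save(d,'t1.png');d=cam('scene')
E
```

```text
1.8167 [0.49982773 0.21980032 0.27794877] [ 1.27754632e-01  9.91805397e-01 -8.81023536e-04  1.78352139e-04] [-0.49271819 -0.54005289 -1.17445985]
```

View pics/w1.png

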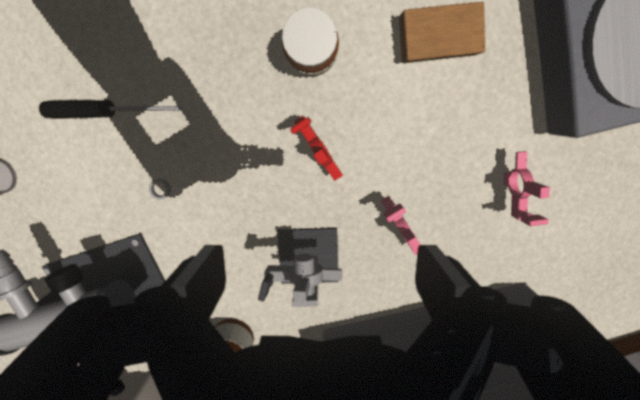

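```bash
python3 - <<'E'
from h import *
d=load('wrist'); crop(d,235,215,365,315,6,'c5.png')
C=cloud(d)
import numpy as np
np.set_printoptions(linewidth=250,precision=0,suppress=True)
print((C[245:312:3,240:350:3,2]*1000).round())
t=load('top'); Ct=cloud(t)
print((Ct[158:200:2,278:330:2,2]*1000).round())
E
```

```text
[[  1.   0.   1.  -1.  -1.  -1.  -0.  -1.  -2.   1.  -0.   0.  -2.   7.   8.   8.   7.   8.   6.   8.   6.   9.   8.   8.   8.   7.   8.   7.   8.   8.   7.   6.   9.  -1.  -1.  -0.  -1.]
 [ -1.   0.  -1.  -1.  -0.   1.  -1.  -2.   0.   1.  -2.  -0.  -0.   7.   9.   9.   7.   8.   8.   8.   7.   7.   7.   8.   7.   6.   7.   7.   8.   7.   6.   8.   7.  -0.  -2.   1.  -1.]
 [ -1.   1.  -1.  -2.  -0.   1.  -0.  -0.  -1.  -1.   0.  -1.   0.   8.   8.   8.   8.   7.   8.   7.   7.   8.   7.   8.   8.   9.   6.   7.   8.   7.   8.   5.   8.  -0.   0.  -0.  -2.]
 [ -1.  -0.  -1.  -2.  -0.  -1.   1.  -1.  -1.  -0.   1.  -0.  -2.   8.   8.   8.   9.   9.   8.   7.  97.  97.  98.  98.  10.   8.   8.   7.   8.   7.   8.   9.   7.  -1.   1.  -1.   1.]
 [ -0.   1.   0.  -1.   1.  -2.  -0.   1.  -0.  -0.  -1.  -1.   1.   5.   8.   7.   8.   8.  nan 105. 106. 105. 106. 105. 105.  12.  13.   8.   8.   7.   6.   7.   7.  -1.  -1.  -1.   1.]
 [ -1.   1.  -1.  -1.   0.  -0.  -1.   2.  -1.  -0.   1.   0.   1.   1.   6.   7.   8.   6. 107. 112. 113. 112. 112. 112. 110.  76.  22.  10.   9.   9.   7.   7
[... 5318 characters left out ...]
 9.   4.  -2.   8.   0.   1.   5.]
 [556.   2.   2.   2.  -2.   0.   5.   3.   5.  12.  12.  12.  12.   7.  10.   8.   8.  10.  12.   8.   3.   1.  -3.   2.   5.   4.]
 [568.   3.   3.   6.   1.   2.   8.   4.   3.   6.   2.   2.   9.  11.  12.  12.  13.  14.   7.   2.   1.   3.   1.   5.   2.   5.]
 [572.   0.   3.   3.  -1.   3.   2.   1.   3.   1.   1.   1.   7.   1.   2.   3.   9.   7.  11.   2.   4.   2.  -1.   2.   2.   3.]
 [579. 544.   0.   2.   2.   0.  -1.   5.  -0.  -3.   4.   1.  -0.   2.   5.   4.   3.   4.  -1.   4.  -1.   0.   0.   3.   2.   4.]
 [584. 554.   2.   3.   1.   2.   3.   0.  -1.   3.   2.   3.   5.   3.   7.   3.   2.   1.   5.   3.   6.  -3.   4.   3.   5.   1.]]
```

View pics/c5.png

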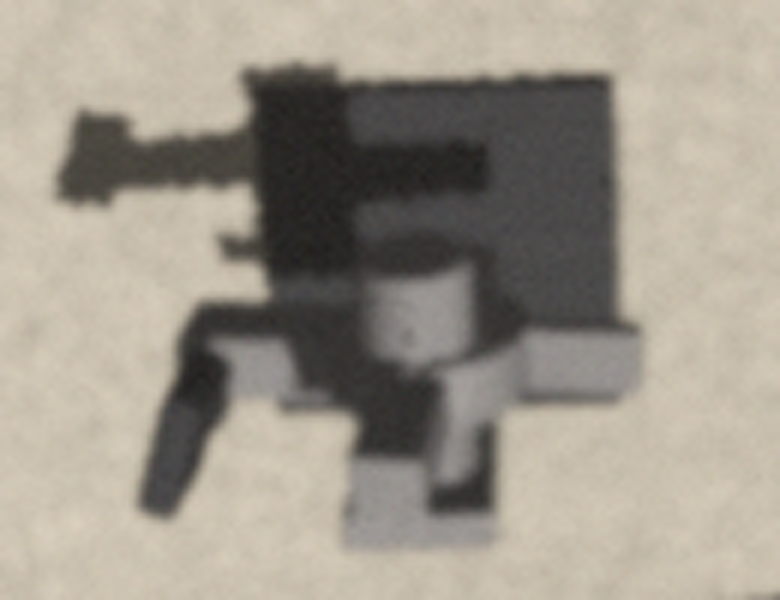

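```bash
cat > m1.py <<'E'
from h import *
def rect(P):
    r=cv2.minAreaRect((P[:,:2]*1000).astype(np.float32)); return r
d=load('wrist'); C=cloud(d); S=np.zeros(C.shape[:2],bool); S[240:312,240:350]=1
def pts(m): return C[m&S]
z=C[...,2]
tab=pts((z>0.147)&(z<.157)); print('tab top',len(tab),tab.mean(0),np.median(tab,0),rect(tab))
key=pts((z>0.136)&(z<.145)&(np.arange(640)[None,:]<275)); print('key top',key.mean(0),rect(key),len(key))
up=pts((z>0.1235)&(z<.128)&(np.arange(400)[:,None]>296)); print('upright top',up.mean(0),rect(up))
base=pts((z>0.004)&(z<.0105)); print('base',rect(base))
peg=pts((z>0.113)&(z<.119)&(np.arange(400)[:,None]<273)&(np.arange(640)[None,:]<318)); print('peg crest',peg[:,2].max(),peg.mean(0),rect(peg))
tail=pts((z>0.1)&(z<.11)&(np.arange(640)[None,:]>322)&(np.arange(400)[:,None]>265)); print('tail',tail.mean(0),rect(tail))
hs=pts((z>0.1)&(z<.1085)&(np.arange(640)[None,:]<288)&(np.arange(640)[None,:]>262)&(np.arange(400)[:,None]>265)); print('housing',hs.mean(0),rect(hs))
q=get_state()['tcp_rot']; from scipy.spatial.transform import Rotation as Ro
print('tool R',Ro.from_quat(q).as_matrix().round(3))
t=load('top'); Ct=cloud(t);S2=np.zeros(Ct.shape[:2],bool); S2[155:205,278:330]=1
a=Ct[S2&(Ct[...,2]>.148)&(Ct[...,2]<.16)];print('top tab',a.mean(0),len(a))
a=Ct[S2&(Ct[...,2]>.136)&(Ct[...,2]<.147)&(np.arange(640)[None,:]>308)];print('top key',a.mean(0),len(a))
E
python3 m1.py
```

```text
tab top 156 [0.6163379  0.16634553 0.15075873] [0.61594041 0.16636071 0.15110171] ((616.855224609375, 166.14791870117188), (13.984541893005371, 12.295029640197754), 76.45996856689453)
key top [0.60745419 0.1262307  0.13939478] ((608.4244995117188, 125.61534881591797), (8.164052963256836, 26.37561798095703), 59.78272247314453) 159
upright top [0.64364093 0.16366365 0.12534642] ((643.7720947265625, 163.12289428710938), (29.891889572143555, 8.193964004516602), 80.40443420410156)
base ((649.8948974609375, 162.0032958984375), (90.32262420654297, 74.06719207763672), 76.50652313232422)
peg crest 0.11850040751287295 [0.60251721 0.17317145 0.11532374] ((603.20751953125, 173.69747924804688), (17.78751564025879, 15.286826133728027), 76.13874816894531)
tail [0.62707299 0.20105133 0.1046039 ] ((627.5026245117188, 201.16744995117188), (22.088857650756836, 14.640233993530273), 76.83748626708984)
housing [0.61149257 0.13798607 0.10461462] ((611.6941528320312, 134.54681396484375), (28.744356155395508, 13.728023529052734), 75.78852081298828)
tool R [[-0.968  0.25  -0.001]
 [ 0.25   0.968  0.   ]
 [ 0.001  0.    -1.   ]]
top tab [0.61691738 0.16493054 0.15354807] 24
top key [0.60841856 0.12530326 0.14196456] 28
```

The wrist view puts the tab top at (0.617, 0.166, 0.151) and the stand's yaw at -13.5°. The top camera agrees to 2 mm. The key's long axis is about 17° clockwise of the band axis. Next I go above the tab with a narrow opening.

{"op": "step_arm", "data": {
  "targets": [
    [[0.34,0,0,0,-0.2],[0.34,-0.39,-0.08,0.27,0],[0.34,-0.39,-0.08,0.27,0],[0.34,-0.39,-0.08,0.27,0],[0.34,-0.39,-0.08,0.27,0],[0.34,-0.39,-0.08,0.27,0],[0.34,-0.39,-0.08,0.27,0],[0.34,-0.39,-0.08,0.27,0],[0.34,-0.39,-0.08,0.27,0],[0.34,0,0,0,0]]
  ]
}}

```text
time: 2.8
eef_pos: [0.6132, 0.1689, 0.189]
tcp_rot: [0.117, 0.993, -0.001, -0.002]
contact_force: [0.5, -0.1, -1.4]
opening: 0.342
```

```bash
python3 - <<'E'
from h import *
s=get_state(); print(s['eef_pos'],s['opening'],s['contact_force'],s['wrist_torque'])
d=cam('wrist'); crop(d,120,150,520,400,2,'w2.png')
C=cloud(d); z=C[...,2]; c=np.load('last_wrist.npz')
import cv2
np.set_printoptions(precision=4,suppress=True)
E
```

```text
[0.61323421 0.16885267 0.18899316] 0.34150853284291827 [ 0.52579773 -0.09013436 -1.43675969] [-0.01714534  0.07070579  0.05657071]
```

View pics/w2.png

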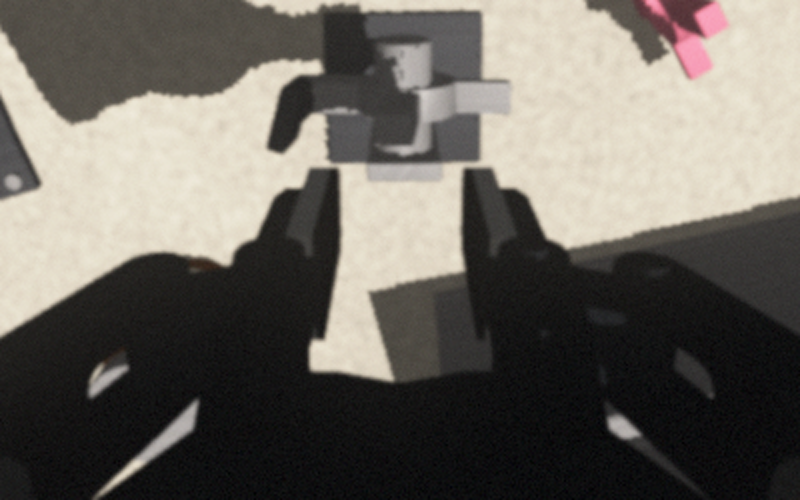

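```bash
python3 - <<'E'
from h import *
d=load('wrist'); C=cloud(d); z=C[...,2]; S=np.zeros(z.shape,bool); S[180:242,255:375]=1
for a,b in [(.147,.156),(.136,.146)]:
    m=S&(z>a)&(z<b); p=C[m]; v,u=np.nonzero(m); print(len(p),u.min(),u.max(),v.min(),v.max(),np.median(p,0),cv2.minAreaRect((p[:,:2]*1000).astype(np.float32)))
print(get_state()['eef_pos'],get_state()['time'])
E
```

```text
363 307 327 205 222 [0.61706856 0.16578694 0.15120669] ((617.7552490234375, 165.52716064453125), (14.16661548614502, 12.42923641204834), 76.95426177978516)
453 255 328 193 226 [0.61054095 0.12747967 0.13979729] ((614.6639404296875, 146.7829132080078), (53.99287796020508, 25.108978271484375), 74.72014617919922)
[0.61258668 0.16954005 0.19020517] 2.85
```

{"op": "step_arm", "data": {
  "targets": [
    [[0.34,-0.13,-0.06,0,0],[0.34,0,0,0.2,0],[0.34,0,0,0.2,0],[0.34,0,0,0.2,0],[0.34,0,0,0.2,0],[0.34,0,0,0.2,0],[0.34,0,0,0.2,0],[0.34,0,0,0.2,0],[0.34,0,0,0.2,0],[0.34,0,0,0,0]]
  ]
}}

```text
time: 3.68
eef_pos: [0.6164, 0.1654, 0.1254]
tcp_rot: [0.117, 0.993, -0.0, -0.002]
contact_force: [0.3, -0.3, 0.3]
opening: 0.339
```

{"op": "step_arm", "data": {
  "targets": [
    [[0.1,0,0,0,0],[0.1,0,0,0,0],[0,0,0,0,0],[0,0,0,0,0],[0,0,0,0,0],[0,0,0,0,0]]
  ],
  "squeeze": 50
}}

```text
time: 4.18
eef_pos: [0.6181, 0.1656, 0.1286]
tcp_rot: [0.117, 0.993, 0.0, 0.0]
contact_force: [0.3, -0.3, -1.0]
opening: -0.0
```

```bash
python3 - <<'E'
from h import *
s=get_state(); print(s['time'],s['eef_pos'],s['opening'],s['contact_force'],s['wrist_torque'])
d=cam('wrist'); crop(d,120,150,520,400,2,'w3.png')
E
```

```text
4.1833 [0.61808369 0.16558414 0.12856855] -3.141100122698124e-05 [ 0.25546244 -0.31134456 -1.02306719] [0.00531538 0.02747978 0.06425744]
```

View pics/w3.png

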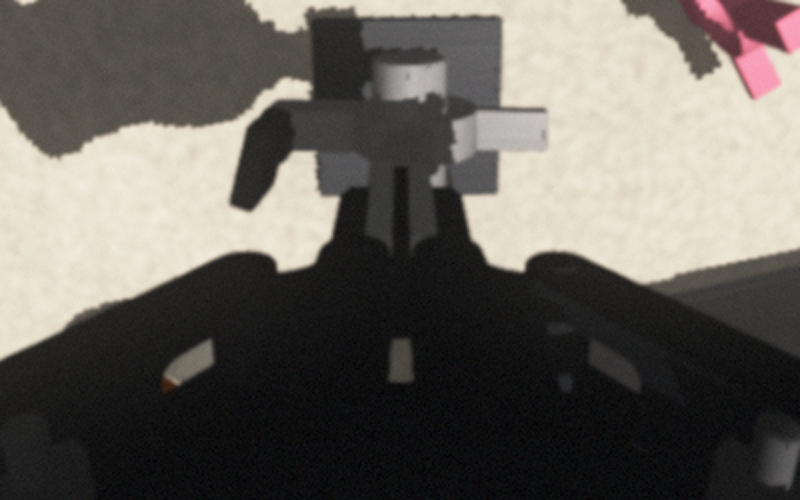

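```bash
python3 - <<'E'
from h import *
np.set_printoptions(linewidth=250,suppress=True)
d=cam('wrist'); C=cloud(d)
print((C[175:262:4,286:352:3,2]*1000).round().astype(int))
print((C[175:262:4,319,:2]*1000).round().astype(int).tolist())
crop(d,240,170,400,280,5,'w4.png')
s=cam('scene'); crop(s,290,150,410,270,5,'s1.png')
E
```

```text
[[                   8                    6                    7                    6                    8                    8                    7                    7                    8                    7                    7
                     6                   95                   96                   96                    8                    7                    7                    7                    7                    8                    7]
 [                   8                    8                    9                    7                    8                    8                    9                  105                  107                  107                  108
                   108                  107                  108                  108                  108                  108                  109                  108                  104                    8                    7]
 [                   7                    8                    8                    7                    7                    7                    7                  
[... 8799 characters left out ...]
           184                  184                  191                  192                  192                  191                  191
                   192                  192                  191                  192                  192                  191                  192                  184                  184                  183                  183]]
[[613, 166], [595, 170], [596, 170], [598, 170], [600, 169], [603, 169], [605, 168], [607, 168], [610, 167], [612, 166], [613, 166], [612, 166], [613, 166], [612, 166], [612, 167], [607, 168], [608, 168], [608, 168], [608, 168], [607, 168], [607, 168], [607, 168]]<stdin>:4: RuntimeWarning: invalid value encountered in cast
```

View pics/w4.png

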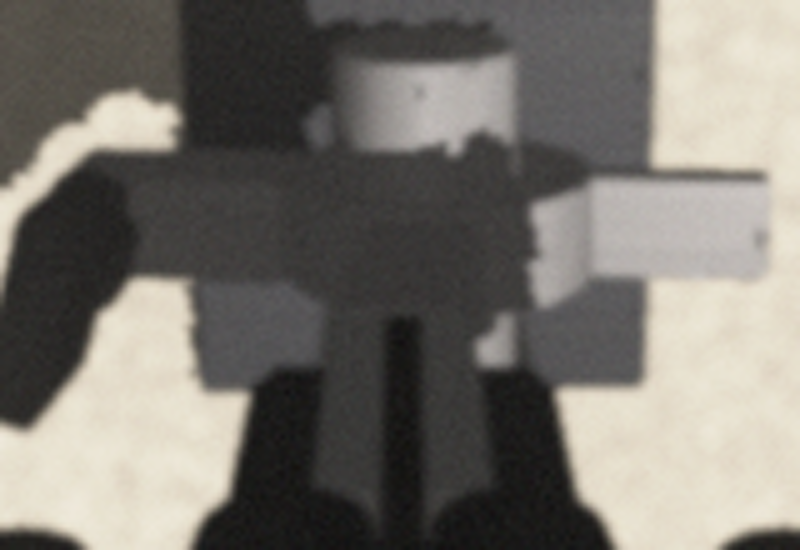

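View pics/s1.png

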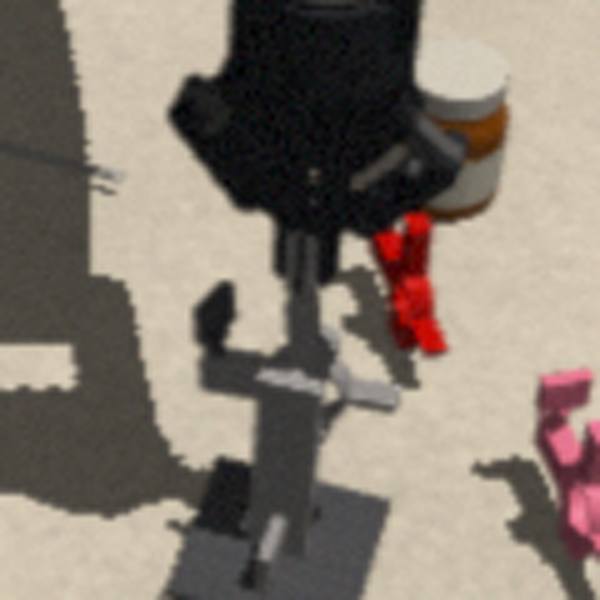

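```bash
python3 - <<'E'
from h import *
d=load('wrist'); R,t=RT(d); s=get_state(); print(-R.T@t, s['eef_pos'], s['time'],s['qpos'])
print(proj(d,s['eef_pos']), proj(d,s['eef_pos']+[0,0,.02]), proj(d,s['eef_pos']+[0,0,.04]))
C=cloud(d)
for v in range(226,240): print(v,C[v,305],C[v,329])
sc=load('scene'); print('scene proj tip',proj(sc,s['eef_pos']),proj(sc,s['eef_pos']+[0,0,.035]))
Cs=cloud(sc)
for v in range(196,222,2): print(v,(Cs[v,344:358:3]*1000).round().tolist())
E
```

```text
[0.55315877 0.18102284 0.30357193] [0.61790818 0.16558    0.12828599] 4.3333 [ 1.03429098e-01  2.72903718e-01  1.72620591e+00 -2.58282523e-06
  1.14223022e+00 -1.23272667e+00]
[[319.93615518 226.38147628]] [[319.93206038 240.06427954]] [[319.92695463 257.26729579]]
226 [0.62078249 0.15525944 0.11396137] [0.61325323 0.17163085 0.14333676]
227 [0.6213498  0.15512707 0.11418849] [0.61318479 0.17160133 0.14497391]
228 [0.62209347 0.15492789 0.11392948] [0.61360577 0.17149541 0.14530275]
229 [0.62288898 0.15470952 0.11353738] [0.61317725 0.17152403 0.14783269]
230 [0.623557   0.15453958 0.11350007] [0.61317185 0.17148659 0.14923209]
231 [0.637746   0.14929883 0.07729756] [0.61355242 0.1713882  0.14962552]
232 [0.63789705 0.14933779 0.07896964] [0.61277894 0.17147476 0.15293053]
233 [0.63739903 0.14961749 0.08231995] [0.6086101  0.17210866 0.16468472]
234 [0.63761911 0.14962763 0.08374458] [0.60826754 0.17213074 0.16673732]
235 [0.63763159 0.14971371 0.08568292] [0.60831893 0.17208993 0.16778714]
236 [0.63782275 0.14973232 0.08713371] [0.60860549 0.17201134 0.1682473 ]
237 [0.63742019 0.14
[... 1121 characters left out ...]
.0, 148.0, -2.0], [621.0, 157.0, 151.0], [620.0, 164.0, 151.0], [616.0, 171.0, 147.0], [465.0, 182.0, -1.0]]
212 [[477.0, 149.0, 0.0], [624.0, 158.0, 147.0], [624.0, 164.0, 148.0], [619.0, 171.0, 144.0], [473.0, 182.0, -1.0]]
214 [[485.0, 149.0, -0.0], [621.0, 158.0, 138.0], [624.0, 165.0, 142.0], [620.0, 171.0, 139.0], [481.0, 182.0, -1.0]]
216 [[492.0, 150.0, 0.0], [622.0, 158.0, 133.0], [626.0, 165.0, 137.0], [620.0, 172.0, 132.0], [600.0, 179.0, 113.0]]
218 [[499.0, 150.0, -1.0], [625.0, 159.0, 129.0], [625.0, 165.0, 130.0], [621.0, 172.0, 127.0], [606.0, 179.0, 112.0]]
220 [[612.0, 152.0, 109.0], [624.0, 159.0, 122.0], [625.0, 166.0, 124.0], [624.0, 172.0, 123.0], [616.0, 179.0, 115.0]]
```

The fingers closed on nothing: opening is 0. Both cameras put the fingertips at z≈0.164, just above the tab top at 0.151, while the TCP reads 0.128. I'll reopen and measure the actual fingertips.

{"op": "step_arm", "data": {
  "targets": [
    [[0.36,0,0,0,0],[0.36,0,0,0,0],[0.36,0,0,0,0],[0.36,0,0,0,0],[0.36,0,0,0,0]]
  ]
}}

```text
time: 4.75
eef_pos: [0.6178, 0.1656, 0.1281]
tcp_rot: [0.117, 0.993, -0.0, -0.0]
contact_force: [-0.5, -0.4, -0.8]
opening: 0.356
```

```bash
python3 - <<'E'
from h import *
s=get_state(); print(s['time'],s['eef_pos'],s['opening'],s['contact_force'])
d=cam('wrist'); save(d,'w5.png'); C=cloud(d); z=C[...,2]
m=(z>.1525)&(z<.185); p=C[m]; print(p.min(0),p.max(0))
v,u=np.nonzero(m)
for lo in (.1525,.155,.158,.161,.164,.167,.17): 
    k=(p[:,2]>lo)&(p[:,2]<lo+.003); print(lo,k.sum(), p[k].min(0) if k.any() else '',p[k].max(0) if k.any() else '')
sc=cam('scene'); crop(sc,290,150,410,270,5,'s2.png')
E
```

```text
4.75 [0.61783379 0.16555897 0.12809305] 0.35638128076643766 [-0.54676971 -0.42381559 -0.77209288]
[0.60199939 0.13891113 0.1525015 ] [0.63278999 0.19520487 0.18498047]
0.1525 31 [0.61377372 0.16244483 0.1525015 ] [0.62375695 0.17244379 0.15382288]
0.155 0  
0.158 1 [0.61456548 0.18253054 0.16075496] [0.61456548 0.18253054 0.16075496]
0.161 42 [0.60705619 0.1499199  0.16106482] [0.62419973 0.18241911 0.16392649]
0.164 93 [0.60219317 0.14725988 0.16431183] [0.63224818 0.18899653 0.1669913 ]
0.167 159 [0.60202923 0.13990879 0.16700579] [0.62792263 0.19351301 0.16998956]
0.17 228 [0.6021534  0.13919006 0.17005172] [0.63235705 0.19512453 0.17299099]
```

View pics/w5.png

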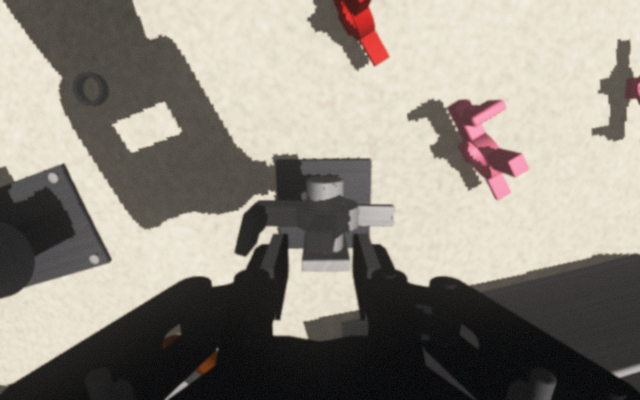

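View pics/s2.png

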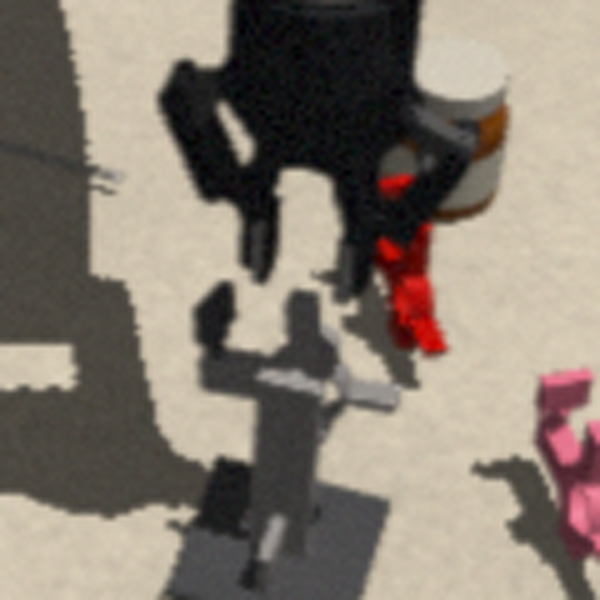

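{"op": "step_arm", "data": {
  "targets": [
    [[0.28,0,0,0,0],[0.28,0,0,0,0],[0.28,0,0,0.1,0],[0.28,0,0,0.1,0],[0.28,0,0,0.1,0],[0.28,0,0,0.1,0],[0.28,0,0,0,0]]
  ]
}}

```text
time: 5.43
eef_pos: [0.6169, 0.1654, 0.1105]
tcp_rot: [0.117, 0.993, -0.0, -0.001]
contact_force: [-0.5, 0.2, 0.1]
opening: 0.279
```

```bash
python3 - <<'E'
from h import *
s=get_state(); print(s['time'],s['eef_pos'],s['opening'],s['contact_force'])
d=cam('wrist'); crop(d,200,180,440,330,3,'w6.png')
sc=cam('scene'); crop(sc,290,150,410,270,5,'s3.png')
E
```

```text
5.4333 [0.61693567 0.16543671 0.11045227] 0.27922548694542987 [-0.5280029   0.20680138  0.14593226]
```

View pics/w6.png

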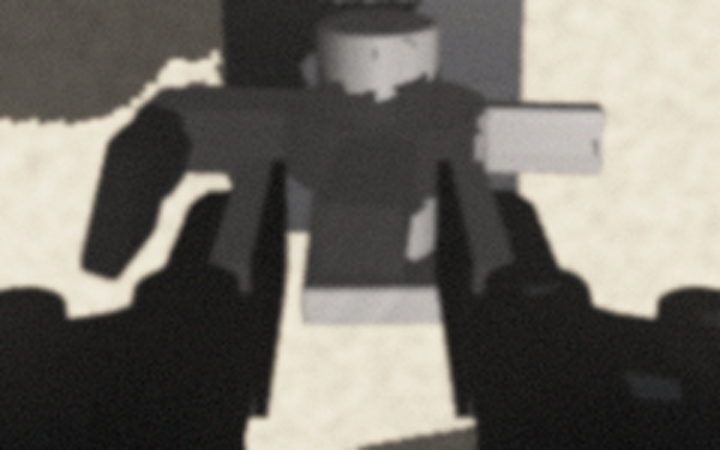

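View pics/s3.png

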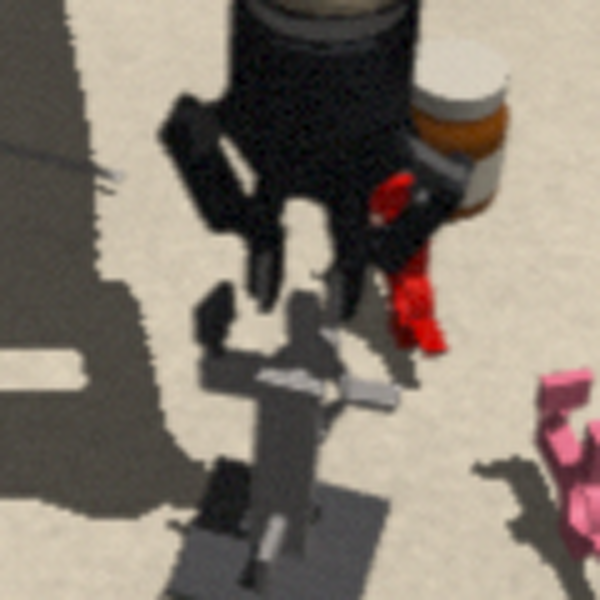

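{"op": "step_arm", "data": {
  "targets": [
    [[0.28,0,0,0.1,0],[0.28,0,0,0.1,0],[0.28,0,0,0.1,0],[0.28,0,0,0.1,0],[0.28,0,0,0,0]]
  ]
}}

```text
time: 5.95
eef_pos: [0.617, 0.1655, 0.0946]
tcp_rot: [0.117, 0.993, -0.0, -0.001]
contact_force: [-0.6, -0.1, 0.2]
opening: 0.279
```

{"op": "step_arm", "data": {
  "targets": [
    [[0,0,0,0,0],[0,0,0,0,0],[0,0,0,0,0],[0,0,0,0,0],[0,0,0,0,0],[0,0,0,0,0]]
  ],
  "squeeze": 50
}}

```text
time: 6.45
eef_pos: [0.6179, 0.1657, 0.0962]
tcp_rot: [0.117, 0.993, 0.0, 0.0]
contact_force: [-0.2, 0.4, -1.2]
opening: 0.151
```

```bash
python3 - <<'E'
from h import *
s=get_state(); print(s['time'],s['eef_pos'],s['opening'],s['contact_force'],s['wrist_torque'])
d=cam('wrist'); crop(d,200,180,440,330,3,'w7.png')
E
```

```text
6.45 [0.61792003 0.16565083 0.0961911 ] 0.15083932087103002 [-0.24331388  0.38284287 -1.17183282] [ 0.11966453 -0.06061065 -0.01094043]
```

View pics/w7.png

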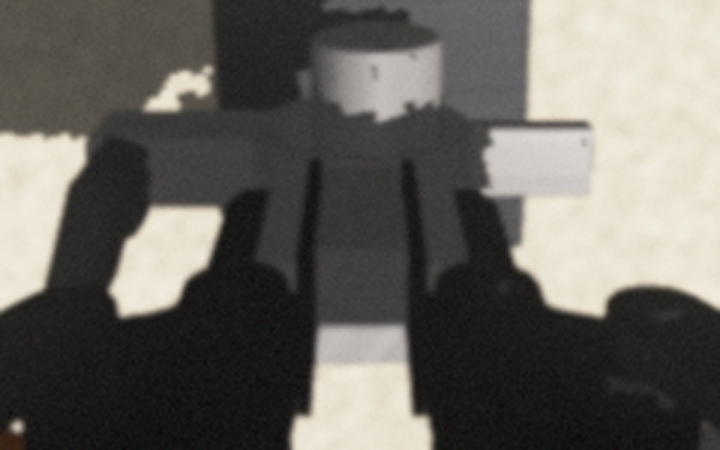

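Gripped: opening 0.151, about 13 mm. Next I raise it 6 mm to centre the band on the peg, then slide along -x.

{"op": "step_arm", "data": {
  "targets": [
    [[0,0,0,-0.07,0],[0,0,0,-0.07,0],[0,0,0,0,0],[0,0.1,0,0,0],[0,0.15,0,0,0],[0,0.15,0,0,0],[0,0.15,0,0,0],[0,0.15,0,0,0],[0,0.15,0,0,0],[0,0,0,0,0]]
  ],
  "squeeze": 70
}}

```text
time: 7.33
eef_pos: [0.5833, 0.1739, 0.1015]
tcp_rot: [0.117, 0.993, -0.0, -0.001]
contact_force: [0.1, -0.4, -1.6]
opening: 0.141
```

```bash
python3 - <<'E'
from h import *
s=get_state(); print(s['time'],s['eef_pos'],s['opening'],s['contact_force'],s['wrist_torque'])
d=cam('wrist'); save(d,'w8.png')
E
```

```text
7.3333 [0.58332576 0.17392039 0.10154121] 0.14149023410512068 [ 0.07226193 -0.39302338 -1.56269467] [ 0.00781682  0.00996614 -0.00295581]
```

View pics/w8.png

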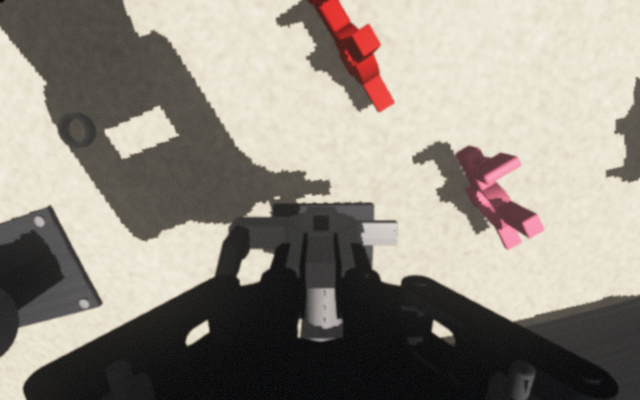

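The clamp moves with the gripper, free of force, and the peg shows behind the fingers at (320,300). I go on and then lift.

{"op": "step_arm", "data": {
  "targets": [
    [[0,0.2,0,0,0],[0,0.2,0,0,0],[0,0.2,0,0,0],[0,0.2,0,0,0],[0,0,0,0,0],[0,0,0,-0.4,0],[0,0,0,-0.5,0],[0,0,0,-0.5,0],[0,0,0,-0.5,0],[0,0,0,-0.5,0]]
  ]
}}

```text
time: 8.22
eef_pos: [0.5535, 0.1809, 0.1987]
tcp_rot: [0.117, 0.993, -0.0, 0.0]
contact_force: [-1.0, -0.1, -0.9]
opening: 0.147
```

```bash
python3 - <<'E'
from h import *
s=get_state(); print(s['time'],s['eef_pos'],s['opening'],s['contact_force'],s['wrist_torque'])
d=cam('wrist'); save(d,'w9.png'); d=cam('top'); d=cam('scene'); save(d,'s4.png')
E
```

```text
8.2167 [0.55353786 0.18091799 0.19868112] 0.14675716940079214 [-0.9610962  -0.13469077 -0.89856033] [ 0.001877   -0.02125296 -0.01510254]
```

View pics/w9.png

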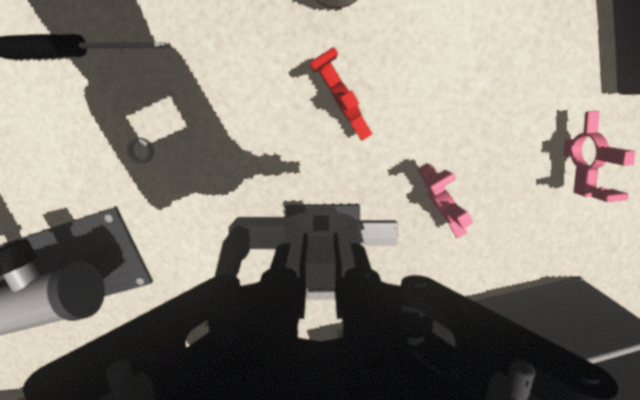

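View pics/s4.png

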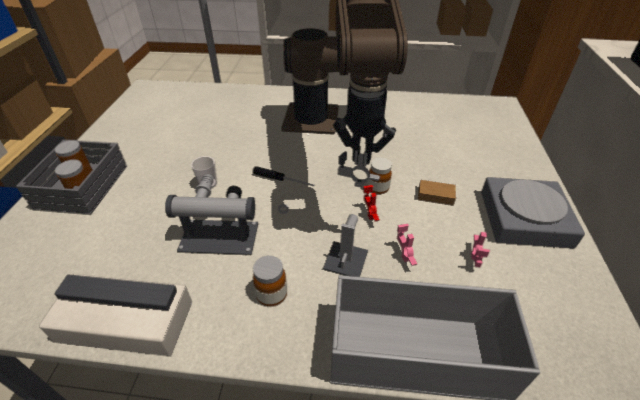

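{"op": "step_arm", "data": {
  "targets": [
    [[0,0,0,-0.25,-0.6],[0,0,0,-0.25,-0.6],[0,0,0,-0.25,-0.6],[0,0,0,-0.25,-0.6],[0,0,0,-0.25,-0.6],[0,0.2,-0.4,0,0],[0,0.2,-0.5,0,0],[0,0.2,-0.5,0,0],[0,0.2,-0.5,0,0],[0,0.2,-0.5,0,0]]
  ]
}}

```text
time: 9.2
eef_pos: [0.5148, 0.0831, 0.2451]
tcp_rot: [-0.014, 1.0, 0.0, -0.002]
contact_force: [0.5, -1.1, -2.0]
opening: 0.148
```

{"op": "step_arm", "data": {
  "targets": [
    [[0,0.2,-0.5,0,0],[0,0.2,-0.5,0,0],[0,0.2,-0.5,0,0],[0,0.2,-0.5,0,0],[0,0.2,-0.5,0,0],[0,0.2,-0.5,0,0],[0,0.2,-0.5,0,0],[0,0.2,-0.5,0,0],[0,0.2,-0.5,0,0],[0,0,0,0,0]]
  ]
}}

```text
time: 10.03
eef_pos: [0.4475, -0.1003, 0.2455]
tcp_rot: [-0.012, 1.0, -0.0, -0.002]
contact_force: [0.3, -0.7, -0.4]
opening: 0.145
```

```bash
python3 - <<'E'
from h import *
s=get_state(); print(s['time'],s['eef_pos'],s['tcp_rot'],s['opening'],s['contact_force'])
d=cam('wrist'); save(d,'w10.png'); d=cam('top'); save(d,'t2.png')
E
```

```text
10.0333 [ 0.44747647 -0.10030454  0.24545547] [-1.18790781e-02  9.99927824e-01 -1.12174423e-04 -1.79482823e-03] 0.14494068820314593 [ 0.34626889 -0.7484537  -0.41585179]
```

View pics/w10.png

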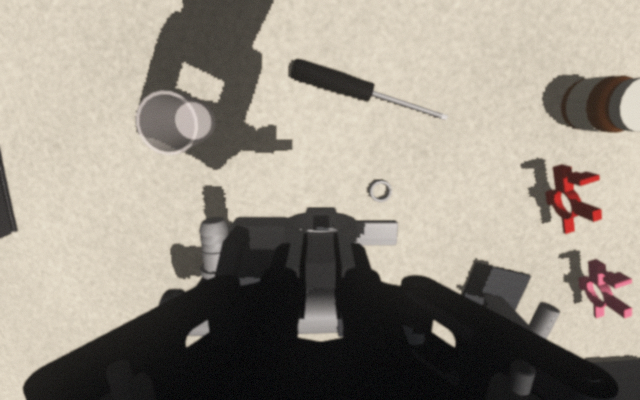

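The stub is at (213,245), partly hidden by the held key. Moving forward brings the stub and manifold up into clear view.

{"op": "step_arm", "data": {
  "targets": [
    [[0,-0.5,-0.1,0,0],[0,-0.5,-0.1,0,0],[0,-0.5,-0.1,0,0],[0,-0.5,-0.1,0,0],[0,-0.5,-0.1,0,0],[0,0,0,0,0]]
  ]
}}

```text
time: 10.63
eef_pos: [0.5521, -0.1145, 0.2461]
tcp_rot: [-0.014, 1.0, 0.0, -0.0]
contact_force: [-0.2, -0.4, -0.9]
opening: 0.145
```

```bash
python3 - <<'E'
from h import *
s=get_state(); print(s['time'],s['eef_pos'],s['tcp_rot'],s['opening'],s['contact_force'])
d=cam('wrist'); save(d,'w11.png'); crop(d,120,100,280,220,5,'w11c.png')
E
```

```text
10.6333 [ 0.55211841 -0.11453995  0.24608107] [-1.43723667e-02  9.99896585e-01  4.69354544e-04 -1.86113637e-04] 0.1445454334060984 [-0.15123486 -0.35692424 -0.85599941]
```

View pics/w11.png

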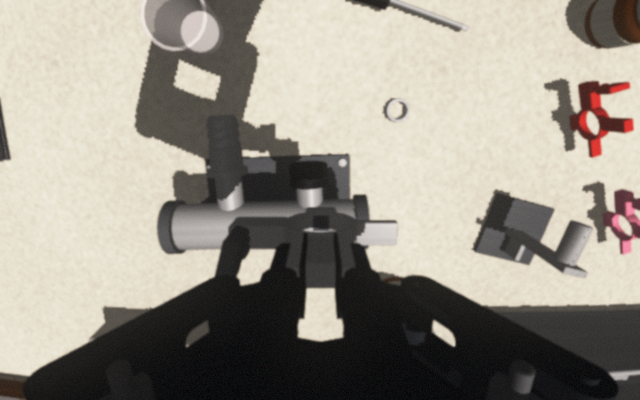

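View pics/w11c.png

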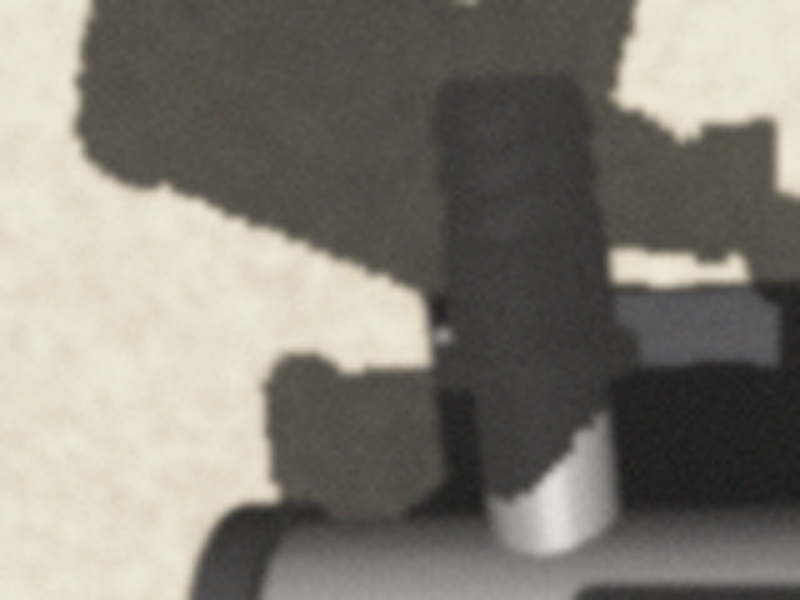

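The whole stub is visible now, u 207-245, v 115-205. I fit its axis from the depth.

```bash
cat > m2.py <<'E'
from h import *
d=load('wrist'); C=cloud(d); S=np.zeros(C.shape[:2],bool); S[105:225,195:255]=1
P=C[S&(C[...,2]>.095)&(C[...,2]<.14)]
print(P.min(0),P.max(0))
rows=[]
for x in np.arange(.46,.60,.005):
    q=P[(P[:,0]>=x)&(P[:,0]<x+.005)]
    if len(q)<8: continue
    # circle fit in y,z
    A=np.c_[2*q[:,1],2*q[:,2],np.ones(len(q))]; b=(q[:,1:]**2).sum(1)
    c=np.linalg.lstsq(A,b,rcond=None)[0]; r=np.sqrt(c[2]+c[0]**2+c[1]**2)
    print('%.4f n=%d y %.4f..%.4f ztop %.4f circ y %.4f z %.4f r %.4f'%(q[:,0].mean(),len(q),q[:,1].min(),q[:,1].max(),np.percentile(q[:,2],97),c[0],c[1],r))
    rows.append((q[:,0].mean(),c[0]))
# pipe crest & base edge direction
S2=np.zeros_like(S); S2[200:250,160:360]=1
Q=C[S2&(C[...,2]>.129)&(C[...,2]<.137)]
print('pipe top',np.polyfit(Q[:,1],Q[:,0],1),Q[:,2].max(), Q[:,1].min(),Q[:,1].max())
B=C[(np.arange(640)[None,:]>200)&(np.arange(640)[None,:]<352)&(C[...,2]>.004)&(C[...,2]<.011)&(np.arange(400)[:,None]<205)]
print('base',cv2.minAreaRect((B[:,:2]*1000).astype(np.float32)))
E
python3 m2.py
```

```text
[ 0.49392559 -0.24161949  0.09679327] [ 0.59729278 -0.17702911  0.13269351]
0.4945 n=35 y -0.2141..-0.1981 ztop 0.1214 circ y -0.2078 z 0.1128 r 0.0082
0.4976 n=147 y -0.2229..-0.1959 ztop 0.1239 circ y -0.2091 z 0.1109 r 0.0120
0.5025 n=190 y -0.2238..-0.1941 ztop 0.1253 circ y -0.2090 z 0.1105 r 0.0140
0.5075 n=154 y -0.2237..-0.1943 ztop 0.1252 circ y -0.2088 z 0.1108 r 0.0132
0.5123 n=178 y -0.2233..-0.1936 ztop 0.1255 circ y -0.2085 z 0.1107 r 0.0139
0.5176 n=160 y -0.2213..-0.1934 ztop 0.1241 circ y -0.2079 z 0.1104 r 0.0133
0.5225 n=180 y -0.2214..-0.1921 ztop 0.1255 circ y -0.2075 z 0.1107 r 0.0140
0.5275 n=174 y -0.2217..-0.1919 ztop 0.1263 circ y -0.2074 z 0.1106 r 0.0149
0.5325 n=184 y -0.2225..-0.1916 ztop 0.1258 circ y -0.2073 z 0.1099 r 0.0155
0.5375 n=169 y -0.2195..-0.1911 ztop 0.1261 circ y -0.2071 z 0.1100 r 0.0155
0.5428 n=214 y -0.2225..-0.1865 ztop 0.1272 circ y -0.2053 z 0.1102 r 0.0159
0.5472 n=231 y -0.2257..-0.1862 ztop 0.1301 circ y -0.2058 z 0.1108 r 0.0188
0.5528 n=109 y -0.2239..-0.1928 ztop 0.1289 circ y -0.2072 z 0.1161 r 0.0110
0.5575 n=136 y -0.2184..
[... 174 characters left out ...]
circ y -0.2050 z 0.1102 r 0.0126
0.5725 n=131 y -0.2171..-0.1914 ztop 0.1233 circ y -0.2048 z 0.1097 r 0.0129
0.5777 n=147 y -0.2164..-0.1801 ztop 0.1233 circ y -0.2023 z 0.1070 r 0.0154
0.5828 n=391 y -0.2416..-0.1776 ztop 0.1239 circ y -0.2065 z 0.1038 r 0.0239
0.5873 n=380 y -0.2378..-0.1770 ztop 0.1284 circ y -0.2070 z 0.1125 r 0.0210
0.5923 n=229 y -0.2350..-0.1953 ztop 0.1313 circ y -0.2158 z 0.1213 r 0.0137
0.5959 n=72 y -0.2345..-0.2000 ztop 0.1320 circ y -0.2179 z 0.1121 r 0.0214
pipe top [-0.11846303  0.57637875] 0.13696965262523972 -0.26913319976343475 -0.07656767549796793
base ((489.84271240234375, -171.9024200439453), (236.25880432128906, 190.85311889648438), 1.9369114637374878)
```

```bash
cat >> m2.py <<'E'
print('-----')
T=P[(P[:,0]>.496)&(P[:,0]<.541)|(P[:,0]>.556)&(P[:,0]<.574)]
R_=np.array(rows); k=(R_[:,0]<.539)|((R_[:,0]>.555)&(R_[:,0]<.575)); k&=R_[:,0]>.496
f=np.polyfit(R_[k,0],R_[k,1],1); print('axis',f,'yaw deg',np.degrees(np.arctan(f[0])), 'y at .49',np.polyval(f,.49),'y at .543',np.polyval(f,.543), 'res',(R_[k,1]-np.polyval(f,R_[k,0])).round(4))
yaw=np.arctan(f[0]); ax=np.array([np.cos(yaw),np.sin(yaw)])
s=P[:,:2]@ax; off=(P[:,:2]-np.c_[0*P[:,0],0*P[:,0]+f[1]])@[-ax[1],ax[0]]; rr=np.hypot(off,P[:,2]-.11)
for a in np.arange(s.min(),s.min()+.07,.002):
    q=(s>=a)&(s<a+.002)&(P[:,2]>.1); print('%.4f n%d rmax %.4f med %.4f'%(a-s.min(),q.sum(),np.percentile(rr[q],95),np.median(rr[q])))
pt=ax*s.min(); print('smin',s.min(), 'tip pt',np.array([0,f[1]])+ax*(s.min()-np.array([0,f[1]])@ax))
# held clamp
q=get_state(); print(q['eef_pos'])
z=C[...,2]
for nm,(u0,u1,v0,v1) in dict(tail=(364,396,224,244),tab=(300,340,225,290),house=(240,285,215,250),key=(215,250,225,275)).items():
    W=C[v0:v1,u0:u1].reshape(-1,3); W=W[(W[:,2]>.2)&(W[:,2]<.33)]
    print(nm,len(W),W.min(0),np.median(W,0),W.max(0)) if len(W) else print(nm,0)
E
python3 m2.py | sed -n '/-----/,$p'
```

```text
-----
axis [ 0.05877734 -0.23846939] yaw deg 3.3638233513779165 y at .49 -0.2096684883894511 y at .543 -0.2065532893437198 res [ 0.0002 -0.0001 -0.0002 -0.0001  0.0001  0.0003  0.0001 -0.0001 -0.0002
 -0.     -0.      0.0001 -0.    ]
0.0000 n60 rmax 0.0124 med 0.0113
0.0020 n62 rmax 0.0138 med 0.0125
0.0040 n70 rmax 0.0142 med 0.0135
0.0060 n69 rmax 0.0147 med 0.0139
0.0080 n71 rmax 0.0155 med 0.0145
0.0100 n67 rmax 0.0160 med 0.0150
0.0120 n66 rmax 0.0142 med 0.0132
0.0140 n71 rmax 0.0146 med 0.0137
0.0160 n70 rmax 0.0153 med 0.0143
0.0180 n68 rmax 0.0164 med 0.0149
0.0200 n56 rmax 0.0155 med 0.0131
0.0220 n66 rmax 0.0144 med 0.0133
0.0240 n74 rmax 0.0148 med 0.0140
0.0260 n71 rmax 0.0159 med 0.0147
0.0280 n55 rmax 0.0156 med 0.0146
0.0300 n77 rmax 0.0160 med 0.0150
0.0320 n74 rmax 0.0164 med 0.0154
0.0340 n76 rmax 0.0164 med 0.0154
0.0360 n69 rmax 0.0162 med 0.0155
0.0380 n71 rmax 0.0162 med 0.0155
0.0400 n72 rmax 0.0166 med 0.0155
0.0420 n66 rmax 0.0164 med 0.0154
0.0440 n68 rmax 0.0167 med 0.0155
0.0460 n69 rmax 0.0164 med 0.0155
0.0480 n70 rmax 0.0163 med 0.0157
0.0500 n133 rmax
[... 213 characters left out ...]
ed 0.0128
0.0640 n56 rmax 0.0137 med 0.0128
0.0660 n51 rmax 0.0136 med 0.0128
0.0680 n54 rmax 0.0138 med 0.0128
smin 0.4810813354025311 tip pt [ 0.49422081 -0.2094204 ]
[ 0.5505455  -0.11419731  0.24605774]
tail 637 [ 0.54678591 -0.0901673   0.25049307] [ 0.55294427 -0.08089542  0.25223138] [ 0.55924707 -0.07160824  0.25375915]
tab 2560 [ 0.54037854 -0.12670752  0.23049086] [ 0.54752418 -0.11486738  0.29857816] [ 0.56108651 -0.10263568  0.31712751]
house 1481 [ 0.54193927 -0.16208723  0.24035968] [ 0.54959874 -0.14646102  0.25854577] [ 0.56198033 -0.13065305  0.29298913]
key 1245 [ 0.54094407 -0.16503115  0.25532459] [ 0.54868734 -0.15357683  0.29257404] [ 0.56586107 -0.14926577  0.29641422]
```

Stub: tip (0.494, -0.209), axis yaw 3.4°, shoulder face 50-51 mm behind the tip, axis at z≈0.1105. I move to a pose in front of the tip and look again.

{"op": "step_arm", "data": {
  "targets": [
    [[0,0,0,0,-0.34],[0,0.42,-0.38,0,0],[0,0.42,-0.38,0,0],[0,0.42,-0.38,0,0],[0,0.42,-0.38,0,0],[0,0.42,-0.38,0,0],[0,0.42,-0.38,0,0],[0,0,0,0.5,0],[0,0,0,0.5,0],[0,0,0,0,0]]
  ]
}}

```text
time: 11.52
eef_pos: [0.4512, -0.2097, 0.2029]
tcp_rot: [-0.028, 1.0, 0.003, -0.004]
contact_force: [-0.6, 1.1, -2.9]
opening: 0.146
```

```bash
python3 - <<'E'
from h import *
s=get_state(); print(s['time'],s['eef_pos'],s['tcp_rot'],s['opening'],s['contact_force'])
d=cam('wrist'); save(d,'w12.png'); d=cam('scene'); crop(d,130,90,290,250,4,'s5.png'); d=cam('top');crop(d,380,150,500,300,5,'t3.png')
E
```

```text
11.5167 [ 0.4511963  -0.2097042   0.20287816] [-0.02829703  0.9995892   0.00289214 -0.00351417] 0.1461536372962859 [-0.6022577   1.09017327 -2.93978763]
```

View pics/w12.png

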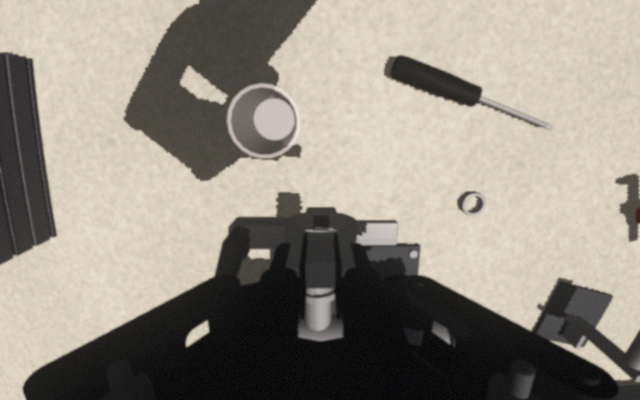

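View pics/s5.png

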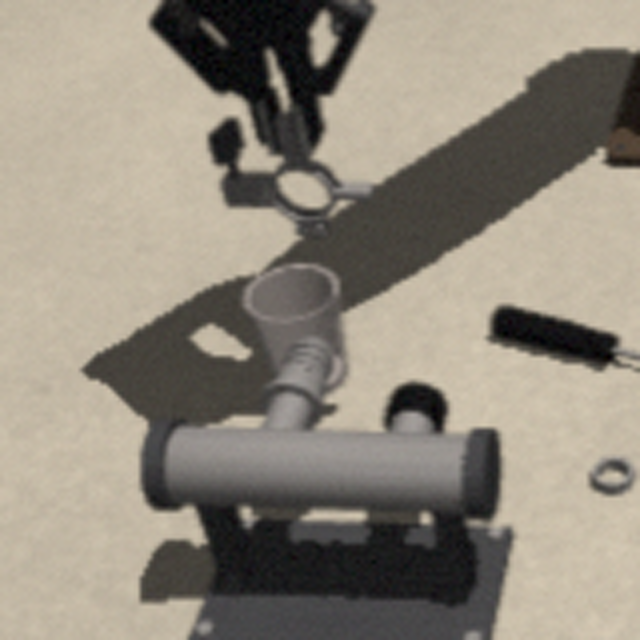

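View pics/t3.png

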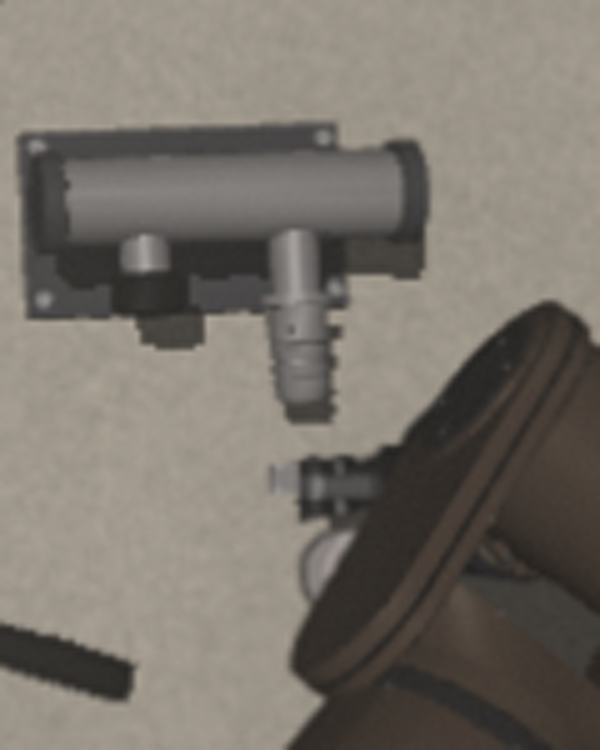

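{"op": "step_arm", "data": {
  "targets": [
    [[0,0,0,0.3,0],[0,0,0,0.3,0],[0,0,0,0.3,0],[0,0,0,0.3,0],[0,0,0,0,0],[0,0,0,0,0]]
  ]
}}

```text
time: 12.17
eef_pos: [0.4535, -0.2115, 0.1581]
tcp_rot: [-0.028, 1.0, 0.001, -0.001]
contact_force: [1.3, 0.5, -1.7]
opening: 0.143
```

```bash
python3 - <<'E'
from h import *
s=get_state(); print(s['time'],s['eef_pos'],s['tcp_rot'],s['opening'],s['contact_force'])
d=cam('wrist'); save(d,'w13.png'); C=cloud(d); 
Q=C[(C[...,2]>.07)&(C[...,2]<.09)&(np.arange(400)[:,None]<230)&(np.arange(640)[None,:]<330)]; print('beaker',len(Q),Q.min(0) if len(Q) else '',Q.max(0) if len(Q) else '')
def reg(nm,u0,u1,v0,v1,z0,z1):
    W=C[v0:v1,u0:u1].reshape(-1,3); W=W[(W[:,2]>z0)&(W[:,2]<z1)]
    if len(W)<20: print(nm,len(W)); return
    A=np.c_[W[:,:2]-W[:,:2].mean(0),np.ones(len(W))]; c=np.linalg.lstsq(A,W[:,2],rcond=None)[0]
    print(nm,len(W),W.min(0).round(4),W.max(0).round(4),'med',np.median(W,0).round(4),'slopes',c.round(3))
z=s['eef_pos'][2]
reg('tail',366,394,225,243,z-.01,z+.02)
reg('house',250,280,222,245,z-.01,z+.02)
E
```

```text
12.1667 [ 0.45346216 -0.21146764  0.15807278] [-0.02845747  0.99959364  0.00100922 -0.00131038] 0.1434164040647853 [ 1.29593175  0.52283876 -1.69758687]
beaker 1814 [ 0.36453053 -0.29709879  0.07003793] [ 0.43169621 -0.23020294  0.08222075]
tail 503 [ 0.4478 -0.186   0.1627] [ 0.4592 -0.1696  0.1659] med [ 0.4534 -0.1779  0.1643] slopes [0.022 0.002 0.164]
house 688 [ 0.4496 -0.2507  0.1625] [ 0.4613 -0.2335  0.1724] med [ 0.4542 -0.2418  0.1705] slopes [0.326 0.051 0.17 ]
```

View pics/w13.png

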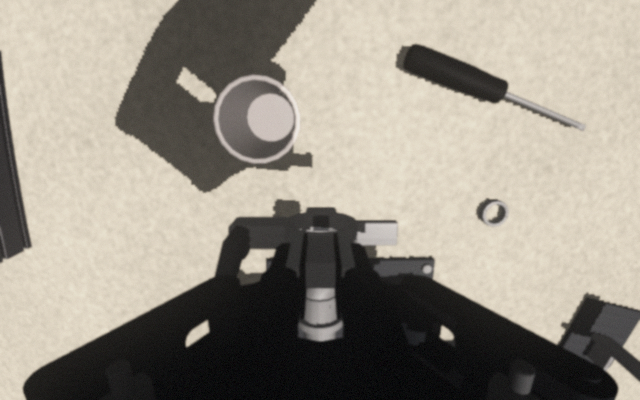

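{"op": "step_arm", "data": {
  "targets": [
    [[0,0,0,0.3,0],[0,0,0,0.3,0],[0,0,0,0.3,0],[0,0,0,0.3,0],[0,0,0,0.04,0],[0,0,0,0,0],[0,0,0,0,0]]
  ]
}}

```text
time: 12.8
eef_pos: [0.4543, -0.2121, 0.1099]
tcp_rot: [-0.028, 1.0, 0.0, -0.0]
contact_force: [0.2, -0.4, -1.0]
opening: 0.145
```

```bash
python3 - <<'E'
from h import *
s=get_state(); print(s['time'],s['eef_pos'],s['tcp_rot'],s['opening'],s['contact_force'],s['wrist_torque'])
d=cam('wrist'); crop(d,200,190,440,370,3,'w14.png'); C=cloud(d); 
def reg(nm,u0,u1,v0,v1,z0,z1):
    W=C[v0:v1,u0:u1].reshape(-1,3); W=W[(W[:,2]>z0)&(W[:,2]<z1)]
    if len(W)<20: print(nm,len(W)); return
    print(nm,len(W),W.min(0).round(4),W.max(0).round(4),'med',np.median(W,0).round(4))
z=s['eef_pos'][2]
reg('tail',366,405,222,250,z-.01,z+.02)
reg('stub',295,350,285,345,.1,.135)
d=cam('scene'); crop(d,160,130,250,250,5,'s6.png')
E
```

```text
12.8 [ 0.45426735 -0.21211301  0.10993109] [-2.84034505e-02  9.99596524e-01  1.12740081e-04 -1.44879898e-04] 0.14450262873967382 [ 0.21392741 -0.41618453 -0.96155759] [-0.04746892 -0.01577829 -0.00407682]
tail 746 [ 0.447  -0.1866  0.1138] [ 0.462  -0.1682  0.1179] med [ 0.4541 -0.1776  0.1161]
stub 1760 [ 0.4927 -0.2222  0.1115] [ 0.5266 -0.1942  0.1264] med [ 0.508  -0.2092  0.122 ]
```

View pics/w14.png

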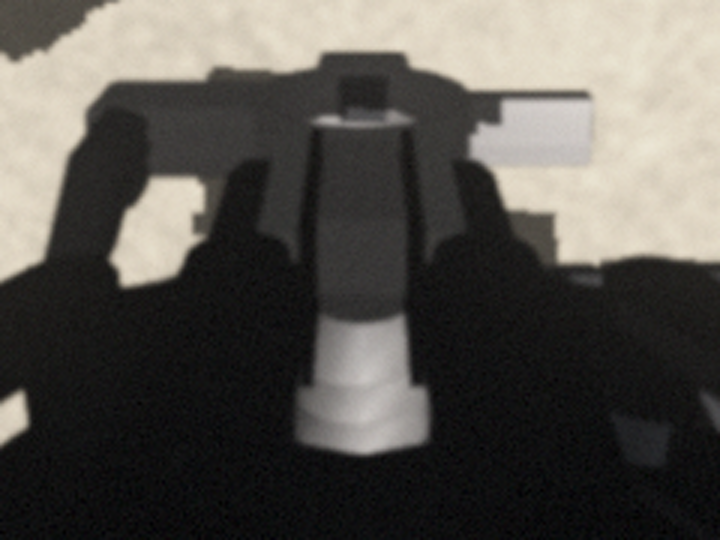

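View pics/s6.png

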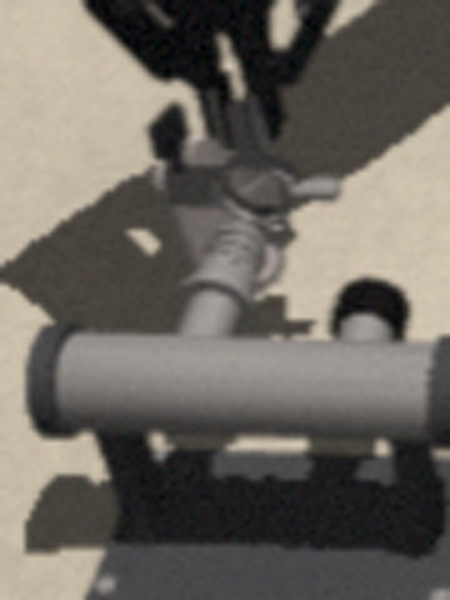

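Alignment is good: band centre laterally within 0.5 mm of the axis, and level with it. I lower 1 mm and slide on in stages.

{"op": "step_arm", "data": {
  "targets": [
    [[0,0,0,0.03,0],[0,-0.15,0,0,0],[0,-0.15,0,0,0],[0,-0.15,0,0,0],[0,-0.15,0,0,0],[0,-0.15,0,0,0],[0,-0.15,0,0,0],[0,-0.1,0,0,0],[0,0,0,0,0]]
  ]
}}

```text
time: 13.65
eef_pos: [0.4949, -0.2097, 0.1087]
tcp_rot: [-0.029, 1.0, 0.0, -0.0]
contact_force: [0.1, 0.4, -2.0]
opening: 0.146
```

```bash
python3 - <<'E'
from h import *
s=get_state(); print(s['time'],s['eef_pos'],s['tcp_rot'],s['opening'],s['contact_force'],s['wrist_torque'])
d=cam('wrist'); crop(d,200,190,440,370,3,'w15.png'); C=cloud(d)
W=C[222:250,366:405].reshape(-1,3); W=W[(W[:,2]>.1)&(W[:,2]<.13)]; print(W.min(0),W.max(0),np.median(W,0))
d=cam('scene'); crop(d,160,130,250,250,5,'s7.png')
E
```

```text
13.65 [ 0.49485369 -0.20967145  0.1087035 ] [-2.87179849e-02  9.99587542e-01  1.02604569e-04 -1.08474955e-04] 0.14595640553972186 [ 0.12095571  0.3778311  -1.98851807] [-0.0059306   0.00433865 -0.0510255 ]
[ 0.48750073 -0.18429921  0.11261827] [ 0.50227746 -0.16586346  0.11671632] [ 0.49463256 -0.17522283  0.11479486]
```

View pics/s7.png

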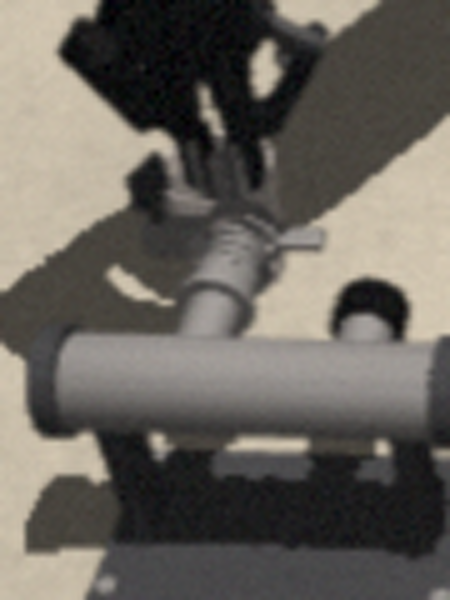

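The band encircles the nose with no contact force. I continue.

{"op": "step_arm", "data": {
  "targets": [
    [[0,-0.1,0,0,0],[0,-0.1,0,0,0],[0,-0.1,0,0,0],[0,-0.1,0,0,0],[0,-0.1,0,0,0],[0,0,0,0,0]]
  ]
}}

```text
time: 14.25
eef_pos: [0.5149, -0.2085, 0.1087]
tcp_rot: [-0.028, 1.0, 0.0, 0.0]
contact_force: [-0.3, -0.5, -3.6]
opening: 0.139
```

{"op": "step_arm", "data": {
  "targets": [
    [[0,-0.07,0,0,0],[0,-0.07,0,0,0],[0,-0.07,0,0,0],[0,-0.07,0,0,0],[0,0,0,0,0]]
  ]
}}

```text
time: 14.67
eef_pos: [0.5245, -0.2077, 0.1078]
tcp_rot: [-0.029, 1.0, 0.001, -0.002]
contact_force: [-2.4, 0.3, -6.4]
opening: 0.139
```

```bash
python3 - <<'E'
from h import *
s=get_state(); print(s['time'],s['eef_pos'],s['tcp_rot'],s['opening'],s['contact_force'],s['wrist_torque'])
d=cam('wrist'); crop(d,200,190,440,370,3,'w16.png'); C=cloud(d)
W=C[222:250,366:405].reshape(-1,3); W=W[(W[:,2]>.1)&(W[:,2]<.13)]; print(W.min(0),W.max(0),np.median(W,0))
d=cam('scene'); crop(d,160,130,250,250,5,'s8.png')
E
```

```text
14.6667 [ 0.52449025 -0.20766033  0.10781351] [-2.86328528e-02  9.99588622e-01  5.62796878e-04 -1.55858801e-03] 0.1392232704204292 [-2.44882304  0.30183164 -6.42528185] [-0.05394058  0.63853888 -0.01394094]
[ 0.51686509 -0.18231738  0.11210416] [ 0.53160005 -0.16380767  0.11595375] [ 0.52395599 -0.17311393  0.11393929]
```

View pics/w16.png

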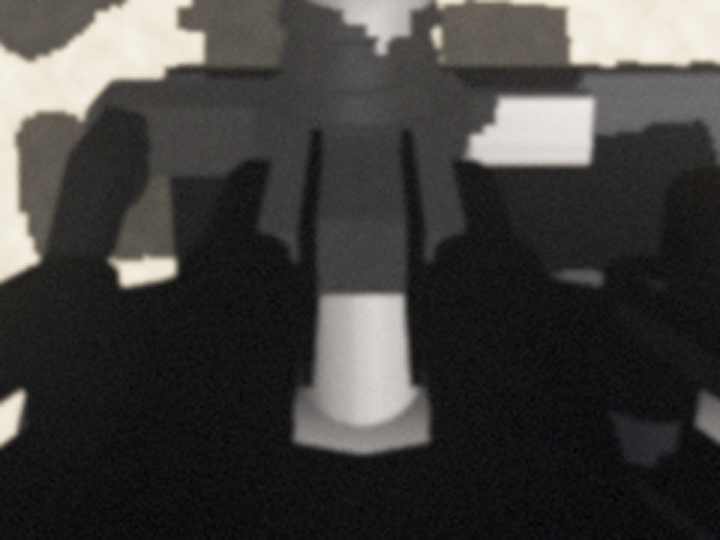

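View pics/s8.png

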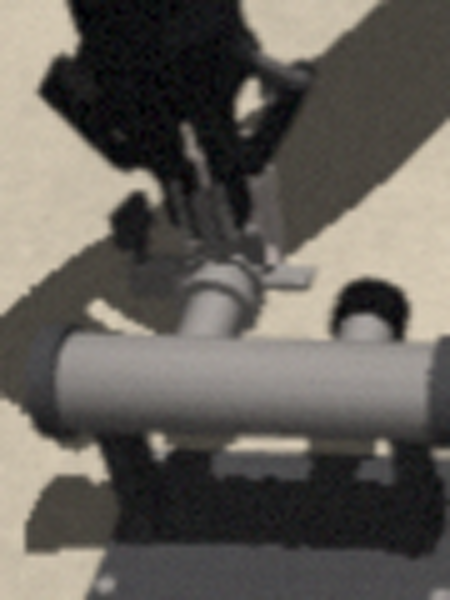

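There is a light contact: 6 N down and 2.4 N back. The shoe side is touching the underside, so the band is slightly too high. I lower it by 1.5 mm.

{"op": "step_arm", "data": {
  "targets": [
    [[0,0,0,0.02,0],[0,0,0,0.02,0],[0,0,0,0,0],[0,0,0,0,0]]
  ]
}}

```text
time: 15.1
eef_pos: [0.5248, -0.2078, 0.1077]
tcp_rot: [-0.028, 1.0, 0.0, -0.001]
contact_force: [-5.6, 0.8, -2.2]
opening: 0.146
```

{"op": "step_arm", "data": {
  "targets": [
    [[0,0,0,0,0],[0,0,0,0,0]]
  ]
}}

```text
time: 15.27
eef_pos: [0.5248, -0.2078, 0.1077]
tcp_rot: [-0.028, 1.0, 0.0, -0.001]
contact_force: [-4.7, 1.0, -2.6]
opening: 0.145
```

{"op": "step_arm", "data": {
  "targets": [
    [[0,0,0,0.025,0],[0,0,0,0,0],[0,0,0,0,0]]
  ]
}}

```text
time: 15.52
eef_pos: [0.5251, -0.2081, 0.1073]
tcp_rot: [-0.028, 1.0, 0.0, -0.0]
contact_force: [-6.2, 0.5, -1.6]
opening: 0.142
```

```bash
python3 - <<'E'
from h import *
s=get_state(); print(s['time'],s['eef_pos'],s['tcp_rot'],s['opening'],s['contact_force'],s['wrist_torque'])
d=cam('wrist'); C=cloud(d)
W=C[222:250,366:405].reshape(-1,3); W=W[(W[:,2]>.1)&(W[:,2]<.13)]; print(W.min(0),W.max(0),np.median(W,0))
A=np.c_[W[:,:2]-W[:,:2].mean(0),np.ones(len(W))]; print(np.linalg.lstsq(A,W[:,2],rcond=None)[0])
E
```

```text
15.5167 [ 0.52507408 -0.20806099  0.10728491] [-2.84941847e-02  9.99593873e-01  3.61401446e-05 -4.10818729e-04] 0.14197499642735736 [-6.15534918  0.48241125 -1.60544471] [ 0.20056194  1.17778897 -0.02958017]
[ 0.51741045 -0.18277723  0.11163721] [ 0.53206539 -0.16404221  0.11533401] [ 0.52457328 -0.17358691  0.11344359]
[0.01219545 0.00239588 0.11344359]
```

{"op": "step_arm", "data": {
  "targets": [
    [[0,0,0,0,0],[0,0,0,0,0],[0,0,0,0,0],[0,0,0,0,0]]
  ]
}}

```text
time: 15.9
eef_pos: [0.5251, -0.2081, 0.1073]
tcp_rot: [-0.029, 1.0, 0.0, -0.0]
contact_force: [-4.6, 1.6, -0.6]
opening: 0.144
```

```bash
python3 - <<'E'
from h import *
s=get_state(); print(s['time'],s['eef_pos'],s['tcp_rot'],s['opening'],s['contact_force'],s['wrist_torque'])
d=cam('wrist'); crop(d,200,170,440,350,3,'w17.png');C=cloud(d)
d=cam('scene'); crop(d,170,150,240,220,9,'s9.png')
E
```

```text
15.9 [ 0.52509814 -0.20807555  0.10731062] [-2.85210522e-02  9.99593120e-01  2.43167947e-06 -3.79052405e-04] 0.1440854358049702 [-4.6426766   1.63240995 -0.61112945] [ 0.18440928  1.14957338 -0.02354678]
```

View pics/s9.png

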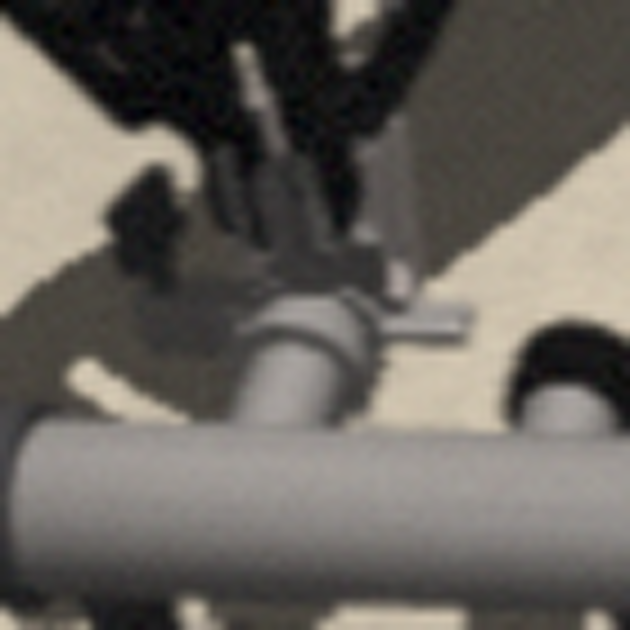

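View pics/w17.png

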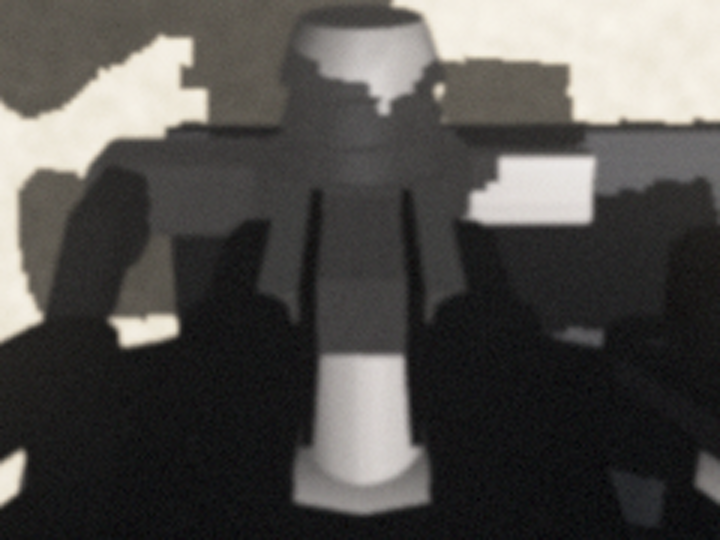

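{"op": "step_arm", "data": {
  "targets": [
    [[0,0.1,0,0,0],[0,0.1,0,0,0],[0,0,0,0,0],[0,0,0,0,0]]
  ]
}}

```text
time: 16.33
eef_pos: [0.5184, -0.2091, 0.1076]
tcp_rot: [-0.028, 1.0, -0.001, 0.002]
contact_force: [-0.9, -0.3, -1.8]
opening: 0.139
```

```bash
python3 - <<'E'
from h import *
s=get_state(); print(s['time'],s['eef_pos'],s['tcp_rot'],s['opening'],s['contact_force'],s['wrist_torque'])
E
```

```text
16.3333 [ 0.51837232 -0.20913164  0.10756443] [-2.82440895e-02  9.99599394e-01 -8.66746205e-04  1.60393363e-03] 0.13918617827117663 [-0.9096947  -0.30113786 -1.79052483] [0.02365135 0.00416782 0.06290752]
```

{"op": "step_arm", "data": {
  "targets": [
    [[0,0,0,0.025,0],[0,0,0,0,0],[0,0,0,0,0]]
  ]
}}

```text
time: 16.58
eef_pos: [0.5177, -0.2087, 0.1056]
tcp_rot: [-0.028, 1.0, -0.0, 0.0]
contact_force: [-0.1, 0.5, -0.9]
opening: 0.143
```

```bash
python3 - <<'E'
from h import *
s=get_state(); print(s['time'],s['eef_pos'],s['tcp_rot'],s['opening'],s['contact_force'],s['wrist_torque'])
E
```

```text
16.5833 [ 0.51774065 -0.20869181  0.10561039] [-2.84051411e-02  9.99596376e-01 -2.30051422e-04  4.24815749e-04] 0.14349765358182864 [-0.09993683  0.53800893 -0.94517506] [ 0.01120378 -0.03262172 -0.03197287]
```

{"op": "step_arm", "data": {
  "targets": [
    [[0,-0.04,0,0,0],[0,-0.04,0,0,0],[0,-0.04,0,0,0],[0,0,0,0,0],[0,0,0,0,0]]
  ]
}}

```text
time: 17.0
eef_pos: [0.5223, -0.2082, 0.1053]
tcp_rot: [-0.028, 1.0, 0.0, -0.0]
contact_force: [0.1, -0.4, -1.1]
opening: 0.142
```

```bash
python3 - <<'E'
from h import *
s=get_state(); print(s['time'],s['eef_pos'],s['tcp_rot'],s['opening'],s['contact_force'],s['wrist_torque'])
E
```

```text
17.0 [ 0.52228376 -0.20820944  0.10528947] [-2.84955450e-02  9.99593919e-01  2.05410167e-05 -3.22131455e-05] 0.1422172102005871 [ 0.14154222 -0.38068225 -1.12342707] [0.02079502 0.00030578 0.01714635]
```

Free at this height, so the band centre is about 3 mm above the TCP reading and the band was too high before. I go on.

{"op": "step_arm", "data": {
  "targets": [
    [[0,-0.05,0,0,0],[0,-0.05,0,0,0],[0,-0.05,0,0,0],[0,0,0,0,0],[0,0,0,0,0]]
  ]
}}

```text
time: 17.42
eef_pos: [0.5283, -0.2079, 0.1053]
tcp_rot: [-0.029, 1.0, -0.0, -0.0]
contact_force: [-0.8, 0.0, -0.6]
opening: 0.143
```

{"op": "step_arm", "data": {
  "targets": [
    [[0,-0.04,0,0,0],[0,-0.04,0,0,0],[0,0,0,0,0],[0,0,0,0,0]]
  ]
}}

```text
time: 17.75
eef_pos: [0.5314, -0.2077, 0.1053]
tcp_rot: [-0.028, 1.0, -0.0, -0.0]
contact_force: [-0.7, 0.1, -0.8]
opening: 0.143
```

```bash
python3 - <<'E'
from h import *
s=get_state(); print(s['time'],s['eef_pos'],s['tcp_rot'],s['opening'],s['contact_force'],s['wrist_torque'])
d=cam('wrist'); crop(d,200,170,440,350,3,'w18.png');C=cloud(d)
W=C[222:250,366:405].reshape(-1,3); W=W[(W[:,2]>.1)&(W[:,2]<.13)]; print(W.min(0),W.max(0),np.median(W,0))
E
```

```text
17.75 [ 0.53141491 -0.20771771  0.10534287] [-2.84428112e-02  9.99595421e-01 -6.65409044e-06 -8.61113512e-06] 0.14300799456358823 [-0.68220864  0.05688962 -0.79665025] [-0.03320731  0.0349445   0.02056282]
[ 0.52413249 -0.18224952  0.1095014 ] [ 0.53903504 -0.16376615  0.11328304] [ 0.53120495 -0.17319848  0.11143218]
```

View pics/w18.png

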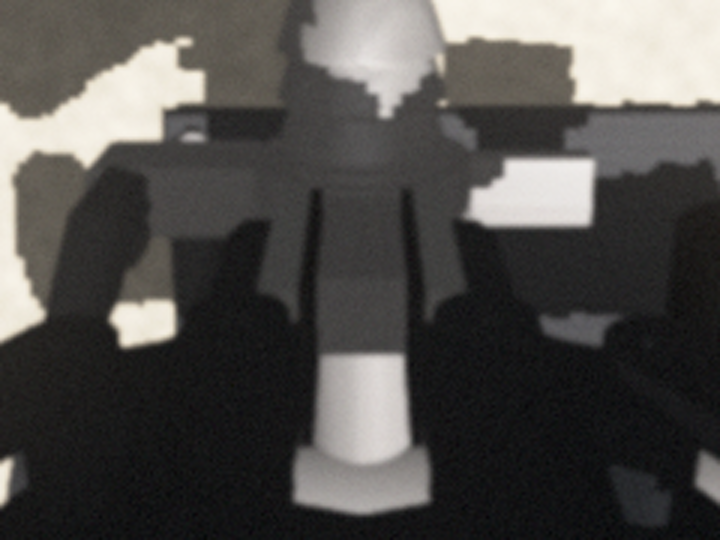

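Past the snag, no force. About 6.5 mm remain, so I take small steps.

{"op": "step_arm", "data": {
  "targets": [
    [[0,-0.03,0,0,0],[0,-0.03,0,0,0],[0,-0.03,0,0,0],[0,-0.03,0,0,0],[0,0,0,0,0],[0,0,0,0,0]]
  ]
}}

```text
time: 18.3
eef_pos: [0.5356, -0.2074, 0.1052]
tcp_rot: [-0.029, 1.0, 0.0, -0.001]
contact_force: [-2.0, -0.2, -0.5]
opening: 0.146
```

{"op": "step_arm", "data": {
  "targets": [
    [[0,-0.025,0,0,0],[0,-0.025,0,0,0],[0,0,0,0,0],[0,0,0,0,0]]
  ]
}}

```text
time: 18.63
eef_pos: [0.5363, -0.2074, 0.1051]
tcp_rot: [-0.029, 1.0, 0.0, -0.003]
contact_force: [-6.0, -0.5, 2.5]
opening: 0.145
```

{"op": "step_arm", "data": {
  "targets": [
    [[0,-0.025,0,0,0],[0,0,0,0,0],[0,0,0,0,0]]
  ]
}}

```text
time: 18.88
eef_pos: [0.5365, -0.2073, 0.105]
tcp_rot: [-0.029, 1.0, 0.0, -0.004]
contact_force: [-8.5, -0.7, 2.5]
opening: 0.145
```

```bash
python3 - <<'E'
from h import *
s=get_state(); print(s['time'],s['eef_pos'],s['tcp_rot'],s['opening'],s['contact_force'],s['wrist_torque'])
d=cam('wrist'); crop(d,200,170,440,350,3,'w19.png');C=cloud(d)
W=C[222:250,366:405].reshape(-1,3); W=W[(W[:,2]>.1)&(W[:,2]<.13)]; print(W.min(0),W.max(0),np.median(W,0))
A=np.c_[W[:,:2]-W[:,:2].mean(0),np.ones(len(W))]; print(np.linalg.lstsq(A,W[:,2],rcond=None)[0])
d=cam('scene'); crop(d,170,150,240,220,9,'s10.png')
E
```

```text
18.8833 [ 0.53645299 -0.20733832  0.10502409] [-2.89901106e-02  9.99572591e-01  3.33289745e-04 -3.75472013e-03] 0.1445208614994116 [-8.5407351  -0.73070744  2.50480812] [-0.20420542  1.74139975  0.08665852]
[ 0.52879881 -0.18208482  0.10898639] [ 0.54278207 -0.16346599  0.11303728] [ 0.53562443 -0.17280489  0.11117038]
[ 0.00420821 -0.00456488  0.11116399]
```

View pics/s10.png

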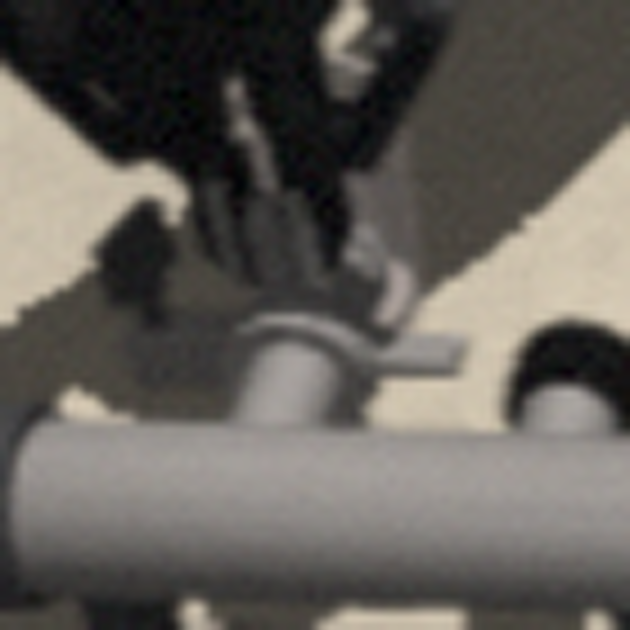

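View pics/w19.png

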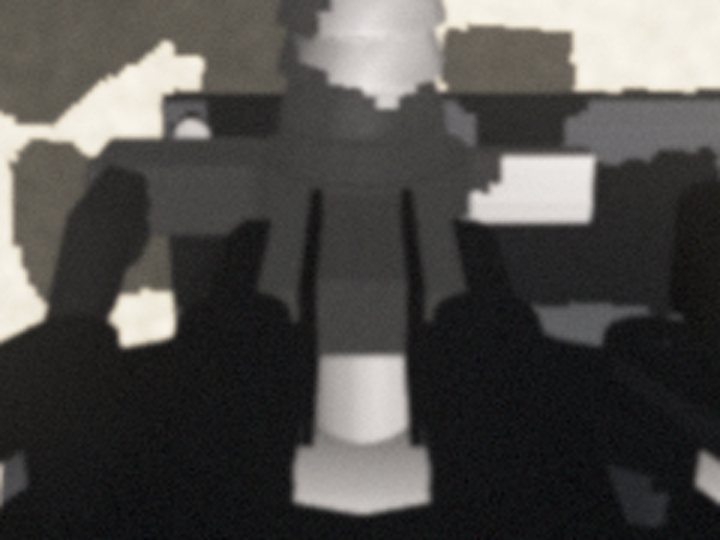

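Firm stop at x=0.5365 with 8.5 N, and both views show the band against the shoulder. I ease the push and release.

{"op": "step_arm", "data": {
  "targets": [
    [[0,0.04,0,0,0],[0,0,0,0,0],[0,0,0,0,0],[0.28,0,0,0,0],[0.28,0,0,0,0],[0.28,0,0,0,0],[0.28,0,0,0,0],[0.28,0,0,0,0]]
  ]
}}

```text
time: 19.65
eef_pos: [0.5382, -0.2074, 0.1057]
tcp_rot: [-0.028, 1.0, -0.0, 0.001]
contact_force: [-0.3, 0.3, -0.2]
opening: 0.28
```

```bash
python3 - <<'E'
from h import *
s=get_state(); print(s['time'],s['eef_pos'],s['tcp_rot'],s['opening'],s['contact_force'],s['wrist_torque'])
d=cam('wrist'); crop(d,200,170,440,350,3,'w20.png');C=cloud(d)
W=C[222:250,366:405].reshape(-1,3); W=W[(W[:,2]>.1)&(W[:,2]<.13)]; print(W.min(0),W.max(0),np.median(W,0))
E
```

```text
19.65 [ 0.53815339 -0.20739943  0.10568407] [-2.84369969e-02  9.99595315e-01 -2.01753637e-04  7.08658039e-04] 0.28007358448741226 [-0.32134921  0.30949435 -0.16968661] [-0.02013053 -0.04373745 -0.0145115 ]
[ 0.53014412 -0.18225712  0.11056589] [ 0.54329702 -0.16285878  0.11461328] [ 0.53648475 -0.17254984  0.1123108 ]
```

View pics/w20.png

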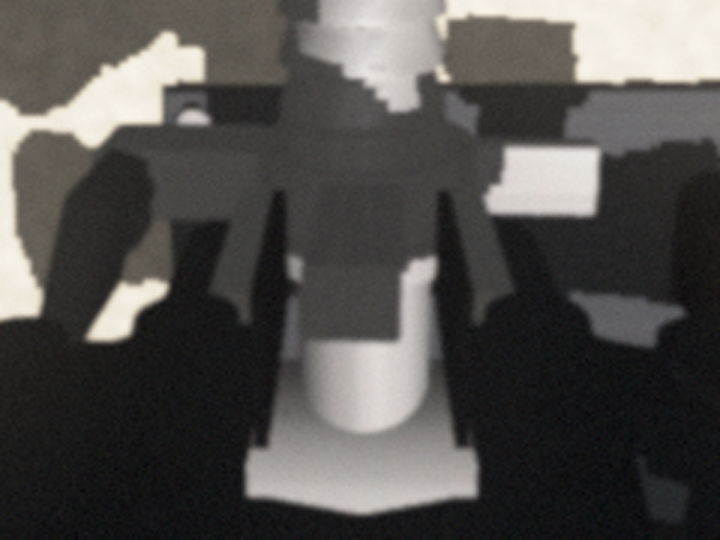

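Released, and it hangs on the stub. I raise and look down to measure the key.

{"op": "step_arm", "data": {
  "targets": [
    [[0.28,0,0,-0.2,0],[0.28,0,0,-0.3,0],[0.28,0,0,-0.4,0],[0.28,0,0,-0.5,0],[0.28,0,0,-0.5,0],[0.28,0.2,0,-0.5,0],[0.28,0,0,0,0],[0.28,0,0,0,0]]
  ]
}}

```text
time: 20.37
eef_pos: [0.5306, -0.2085, 0.2041]
tcp_rot: [-0.028, 1.0, -0.001, 0.002]
contact_force: [-0.2, -1.2, -0.2]
opening: 0.286
```

```bash
python3 - <<'E'
from h import *
s=get_state(); print(s['time'],s['eef_pos'],s['tcp_rot'],s['opening'],s['contact_force'],s['wrist_torque'])
d=cam('wrist'); crop(d,200,150,440,330,3,'w21.png')
d=cam('scene'); crop(d,160,130,250,220,7,'s11.png')
E
```

```text
20.3667 [ 0.5305935  -0.2084547   0.20407263] [-0.02828744  0.99959649 -0.00135479  0.00220092] 0.28564333251920215 [-0.22200165 -1.1594053  -0.23569928] [-0.00689318 -0.00691952  0.01609942]
```

View pics/w21.png

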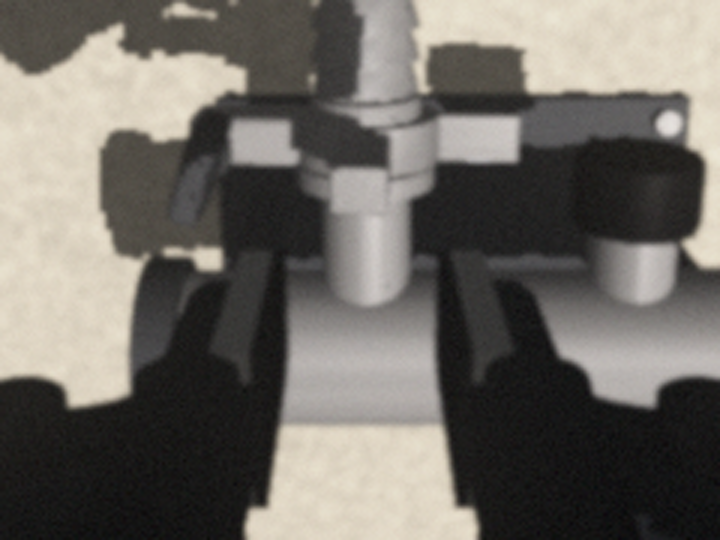

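View pics/s11.png

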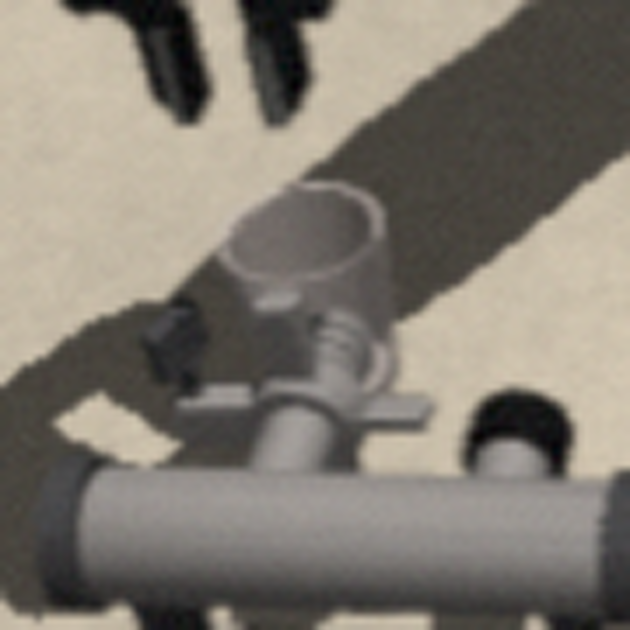

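The band sits in front of the shoulder and hangs level: tab at (360,190), key at (195,175) in the crop. Next the key.

```bash
cat > m3.py <<'E'
from h import *
np.set_printoptions(precision=4,suppress=True)
d=load('wrist'); C=cloud(d); z=C[...,2]
U=np.arange(640)[None,:]+0*z; V=np.arange(400)[:,None]+0*z
X,Y=C[...,0],C[...,1]
near=(np.abs(X-.537)<.03)&(V<245)
def rep(nm,m):
    p=C[m]; 
    if len(p)<5: print(nm,len(p)); return
    r=cv2.minAreaRect((p[:,:2]*1000).astype(np.float32)); print(nm,len(p),'med',np.median(p,0),'rect',np.round(r[0],1),np.round(r[1],1),round(r[2],1),'zmax',p[:,2].max())
rep('tab top',near&(z>.155)&(z<.168)&(np.abs(Y+.207)<.02))
for a in (.138,.142,.145): rep('key>%.3f'%a,near&(z>a)&(z<.16)&(Y<-.23)&(Y>-.28))
rep('tail',near&(z>.107)&(z<.125)&(Y>-.183)&(Y<-.155))
rep('house',near&(z>.107)&(z<.121)&(Y<-.23)&(Y>-.262))
k=near&(z>.125)&(z<.16)&(Y<-.235)&(Y>-.28); print('key z hist',np.histogram(z[k],np.arange(.125,.16,.002)))
E
python3 m3.py
```

```text
tab top 338 med [ 0.5361 -0.2086  0.1604] rect [ 536.8 -208.6] [11.7 13.8] 3.9 zmax 0.16249076061343198
key>0.138 438 med [ 0.5379 -0.249   0.151 ] rect [ 539.3 -249.7] [ 8.6 25.9] 76.3 zmax 0.15327788065725187
key>0.142 409 med [ 0.5383 -0.2492  0.1511] rect [ 539.3 -249.8] [ 8.4 25.9] 76.5 zmax 0.15327788065725187
key>0.145 385 med [ 0.5385 -0.2493  0.1512] rect [ 539.3 -249.8] [ 8.3 25.8] 76.3 zmax 0.15327788065725187
tail 382 med [ 0.5349 -0.1734  0.1121] rect [ 535.6 -173.4] [14.  19.8] 3.1 zmax 0.1144246408881692
house 341 med [ 0.5376 -0.238   0.1159] rect [ 539.4 -243.3] [13.9 27.2] 2.9 zmax 0.11961798181778391
key z hist (array([  0,   3,   5,  23,  15,  19,   9,  22,  14,  15,  17,  15, 126,
       224,   3,   0,   0]), array([0.125, 0.127, 0.129, 0.131, 0.133, 0.135, 0.137, 0.139, 0.141,
       0.143, 0.145, 0.147, 0.149, 0.151, 0.153, 0.155, 0.157, 0.159]))
```

```bash
python3 - <<'E'
from h import *
np.set_printoptions(precision=3,suppress=True)
s=get_state(); print(s['qpos'],s['eef_pos'])
d=load('wrist'); C=cloud(d); R=np.array([[-.9984,-.0567],[-.0567,.9984]]) # rows: tool x, tool y in world
P=C.reshape(-1,3); P=P[~np.isnan(P[:,0])]; rel=(P[:,:2]-s['eef_pos'][:2])@R.T; h=P[:,2]-s['eef_pos'][2]
for a in np.arange(.02,.12,.004):
    k=(h>a)&(h<a+.004)&(np.abs(rel[:,0])<.06)&(np.abs(rel[:,1])<.09)
    if k.sum()<5: continue
    q=rel[k]; l=q[q[:,1]<0]; r=q[q[:,1]>0]
    if len(l) and len(r): print('h %.3f n%d  left y %.4f..%.4f right %.4f..%.4f  x %.3f..%.3f'%(a,k.sum(),l[:,1].min(),l[:,1].max(),r[:,1].min(),r[:,1].max(),q[:,0].min(),q[:,0].max()))
E
```

```text
[-0.552  0.051  1.84   0.     1.251 -2.18 ] [ 0.529 -0.208  0.201]
h 0.036 n67  left y -0.0190..-0.0126 right 0.0113..0.0176  x -0.003..0.010
h 0.040 n173  left y -0.0245..-0.0125 right 0.0108..0.0228  x -0.013..0.010
h 0.044 n250  left y -0.0258..-0.0125 right 0.0108..0.0245  x -0.012..0.010
h 0.048 n293  left y -0.0262..-0.0125 right 0.0108..0.0247  x -0.012..0.010
h 0.052 n317  left y -0.0265..-0.0125 right 0.0108..0.0247  x -0.012..0.011
h 0.056 n346  left y -0.0263..-0.0125 right 0.0109..0.0248  x -0.012..0.010
h 0.060 n376  left y -0.0263..-0.0125 right 0.0109..0.0246  x -0.011..0.010
h 0.064 n312  left y -0.0264..-0.0125 right 0.0109..0.0248  x -0.012..0.011
h 0.068 n314  left y -0.0193..-0.0125 right 0.0109..0.0177  x -0.012..0.011
h 0.072 n793  left y -0.0295..-0.0125 right 0.0109..0.0274  x -0.013..0.011
h 0.076 n473  left y -0.0347..-0.0140 right 0.0125..0.0333  x -0.009..0.013
h 0.080 n1066  left y -0.0438..-0.0141 right 0.0126..0.0426  x -0.009..0.013
h 0.084 n1260  left y -0.0466..-0.0139 right 0.0124..0.0453  x -0.010..0.013
h 0.088 n3356  left y -0.0477..-0.0133 right 0.0119..0.0474  x -0.014..0.013
h 0.092 n3221  left y -0.0496..-0.0129 right 0.0115..0.0492  x -0.014..0.012
h 0.096 n1905  left y -0.0515..-0.0122 right 0.0108..0.0510  x -0.013..0.015
h 0.100 n2339  left y -0.0544..-0.0118 right 0.0104..0.0525  x -0.014..0.017
h 0.104 n3089  left y -0.0563..-0.0110 right 0.0064..0.0550  x -0.014..0.017
h 0.108 n4701  left y -0.0585..-0.0002 right 0.0001..0.0567  x -0.013..0.017
h 0.112 n5077  left y -0.0628..-0.0002 right 0.0001..0.0595  x -0.010..0.017
h 0.116 n4910  left y -0.0626..-0.0002 right 0.0000..0.0614  x -0.006..0.018
```

The fingertips sit 36 mm behind the reported TCP, and the block is 34 mm long before it flares. The key centre is (0.539, -0.250), top 0.152, long axis at -13.6°. I go above it with the jaws square to the bar.

{"op": "step_arm", "data": {
  "targets": [
    [[0.24,0,0,0,0.85],[0.24,0,0,0,0.85],[0.24,0,0,0,0.85],[0.24,0,0,0,0.83],[0.24,-0.24,-0.3,0,0],[0.24,-0.24,-0.3,0,0],[0.24,0,-0.35,0,0],[0.24,0,0,0,0],[0.24,0,0,0,0],[0.24,0,0,0,0]]
  ]
}}

```text
time: 21.3
eef_pos: [0.5386, -0.2488, 0.2006]
tcp_rot: [0.119, 0.993, 0.001, -0.001]
contact_force: [0.2, -0.1, -0.2]
opening: 0.238
```

```bash
python3 - <<'E'
from h import *
s=get_state(); print(s['time'],s['eef_pos'],s['tcp_rot'],s['opening'],s['contact_force'],s['wrist_torque'])
d=cam('wrist'); crop(d,200,150,440,330,3,'w22.png')
print(get_state()['eef_pos'])
C=cloud(d); z=C[...,2]; X,Y=C[...,0],C[...,1]
m=(z>.146)&(z<.156)&(np.hypot(X-.5393,Y+.2498)<.02); p=C[m]; print(len(p),np.median(p,0),cv2.minAreaRect((p[:,:2]*1000).astype(np.float32)))
E
```

```text
21.3 [ 0.53864234 -0.24880833  0.20056844] [ 1.18985344e-01  9.92895635e-01  5.37572081e-04 -6.76441499e-04] 0.23787056293097145 [ 0.1885699  -0.07232408 -0.17701032] [-0.0180018  -0.02489446 -0.03751405]
[ 0.53881823 -0.24867248  0.20087076]
377 [ 0.5387913  -0.24954693  0.15128581] ((539.4583129882812, -249.71888732910156), (7.415045738220215, 25.87828826904297), 76.45198822021484)
```

View pics/w22.png

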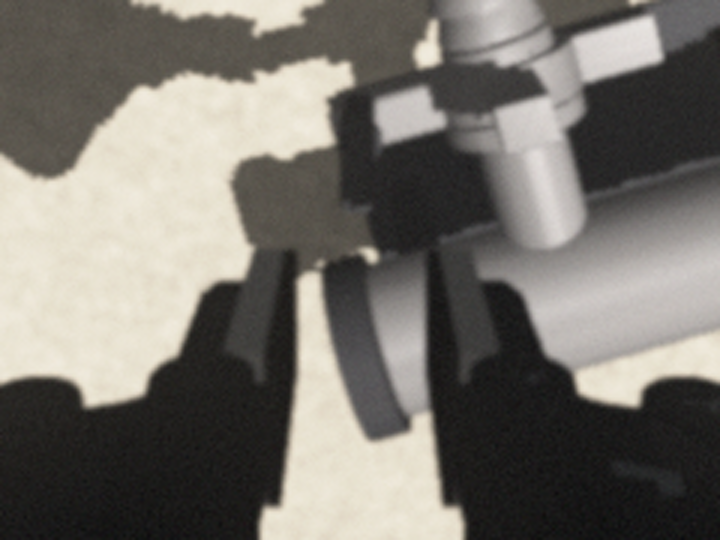

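{"op": "step_arm", "data": {
  "targets": [
    [[0.24,-0.02,-0.01,0.3,0],[0.24,0,0,0.4,0],[0.24,0,0,0.4,0],[0.24,0,0,0.4,0],[0.24,0,0,0.3,0],[0.24,0,0,0.2,0],[0.24,0,0,0,0],[0.24,0,0,0,0]]
  ]
}}

```text
time: 22.02
eef_pos: [0.5398, -0.2496, 0.121]
tcp_rot: [0.119, 0.993, 0.0, -0.0]
contact_force: [0.8, -0.6, -0.3]
opening: 0.238
```

```bash
python3 - <<'E'
from h import *
s=get_state(); print(s['time'],s['eef_pos'],s['opening'],s['contact_force'],s['wrist_torque'])
d=cam('wrist'); crop(d,200,150,440,330,3,'w23.png')
E
```

```text
22.0167 [ 0.53982292 -0.24960924  0.12098684] 0.23806618080866082 [ 0.76155234 -0.63370311 -0.27296518] [-0.02433256  0.00401718  0.02072585]
```

View pics/w23.png

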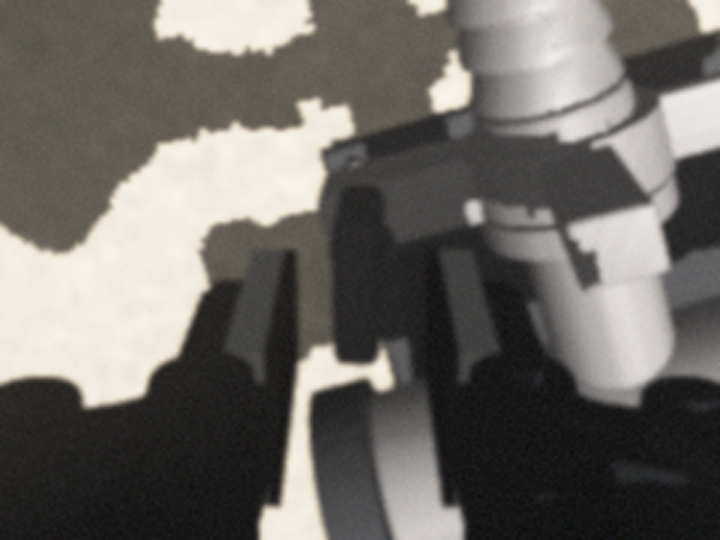

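The key bar is square and centred between the fingers. I go down the last 23 mm and close gently.

{"op": "step_arm", "data": {
  "targets": [
    [[0.24,0,-0.03,0.2,0],[0.24,0,0,0.2,0],[0.24,0,0,0.18,0],[0.24,0,0,0,0],[0.24,0,0,0,0]]
  ]
}}

```text
time: 22.48
eef_pos: [0.539, -0.2507, 0.0971]
tcp_rot: [0.119, 0.993, 0.0, -0.001]
contact_force: [-0.5, 0.0, -0.0]
opening: 0.238
```

{"op": "step_arm", "data": {
  "targets": [
    [[0,0,0,0,0],[0,0,0,0,0],[0,0,0,0,0],[0,0,0,0,0],[0,0,0,0,0]]
  ],
  "squeeze": 50
}}

```text
time: 22.9
eef_pos: [0.5401, -0.2508, 0.0993]
tcp_rot: [0.119, 0.993, 0.0, 0.0]
contact_force: [-1.0, 2.1, 5.4]
opening: 0.08
```

```bash
cat > tq.py <<'E'
from h import *
import sys
n=int(sys.argv[1]) if len(sys.argv)>1 else 6
T=[];F=[];E=[]
for i in range(n):
    s=get_state(); T.append(s['wrist_torque']);F.append(s['contact_force']);E.append(s['eef_pos'])
    if i<n-1: read_camera('wrist')
from scipy.spatial.transform import Rotation as Ro
R=Ro.from_quat(s['tcp_rot']).as_matrix()
print('t %.2f'%s['time'],'pos',np.mean(E,0).round(4),'yaw %.2f'%np.degrees(np.arctan2(-R[0,1],R[1,1])),'op %.3f'%s['opening'],'F',np.mean(F,0).round(2),'T',np.mean(T,0).round(4),'sdTz %.3f'%np.std([t[2] for t in T]),np.array([t[2] for t in T]).round(3))
E
python3 tq.py 4
python3 - <<'E'
from h import *
d=cam('wrist'); crop(d,200,150,440,330,3,'w24.png')
E
```

```text
t 23.05 pos [ 0.5401 -0.2508  0.0993] yaw -13.65 op 0.078 F [-1.01  2.6   5.61] T [0.7215 0.2095 0.0564] sdTz 0.030 [0.017 0.076 0.093 0.039]
```

View pics/w24.png

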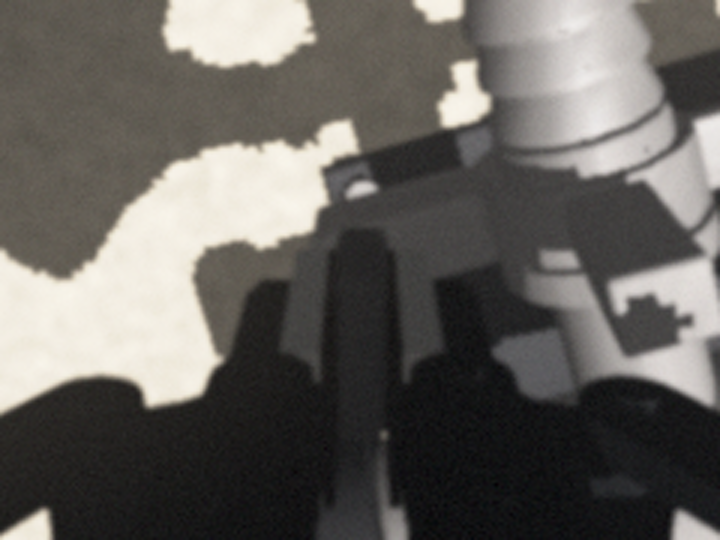

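The tips are resting on the housing with 5.6 N. I reopen slightly, lift 3 mm and close again.

{"op": "step_arm", "data": {
  "targets": [
    [[0.2,0,0,0,0],[0.2,0,0,0,0],[0.2,0,0.03,-0.12,0],[0.2,0,0,0,0],[0,0,0,0,0],[0,0,0,0,0],[0,0,0,0,0],[0,0,0,0,0]]
  ]
}}

```text
time: 23.77
eef_pos: [0.5406, -0.2518, 0.1052]
tcp_rot: [0.118, 0.993, -0.002, 0.001]
contact_force: [-2.2, -2.8, 6.5]
opening: 0.08
```

```bash
python3 tq.py 4
```

```text
t 23.92 pos [ 0.5406 -0.2518  0.1052] yaw -13.61 op 0.077 F [-1.97 -2.72  5.93] T [-0.2195  0.3922  0.0793] sdTz 0.019 [0.098 0.098 0.066 0.056]
```

```bash
python3 - <<'E'
from h import *
d=cam('wrist'); crop(d,200,150,440,330,3,'w25.png')
d=cam('scene'); crop(d,160,130,250,220,7,'s12.png')
E
```

```text
(no output)
```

View pics/w25.png

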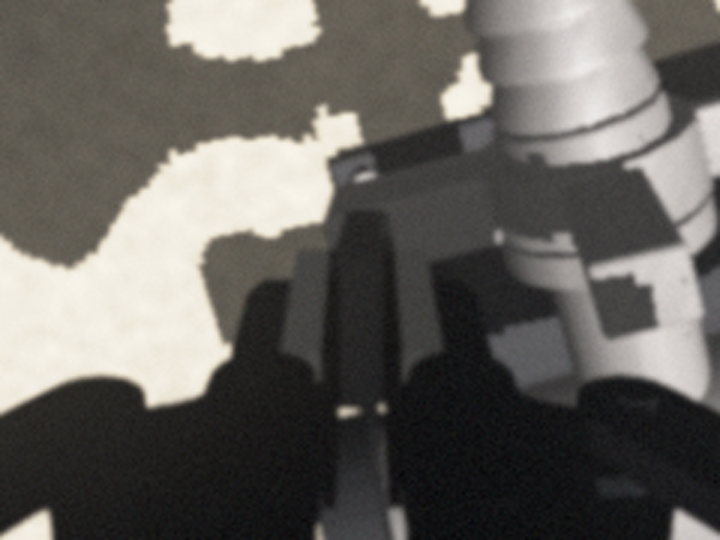

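View pics/s12.png

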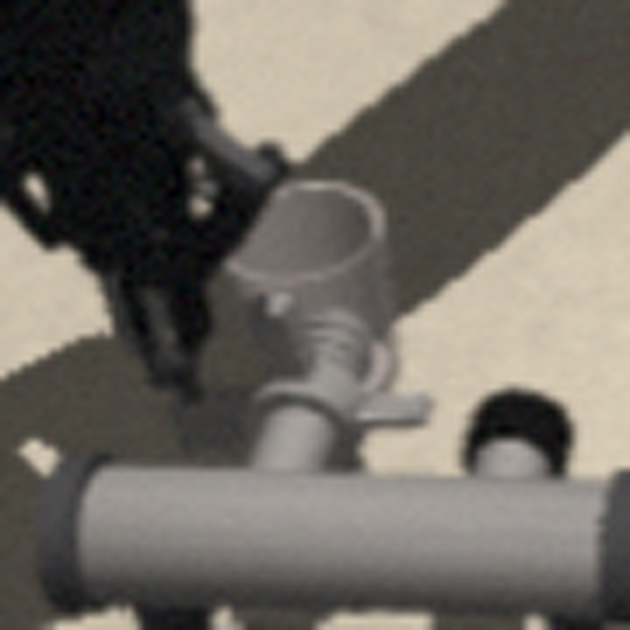

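The grip on the key is good. I relieve the residual side forces before turning.

{"op": "step_arm", "data": {
  "targets": [
    [[0,0.015,-0.03,-0.06,0],[0,0,0,0,0],[0,0,0,0,0]]
  ]
}}

```text
time: 24.27
eef_pos: [0.5398, -0.2518, 0.1067]
tcp_rot: [0.119, 0.993, -0.001, 0.001]
contact_force: [-0.6, -2.5, 4.9]
opening: 0.076
```

```bash
python3 tq.py 4
```

```text
t 24.42 pos [ 0.5398 -0.2518  0.1066] yaw -13.64 op 0.077 F [-0.42 -1.9   5.82] T [-0.0294  0.0885 -0.0018] sdTz 0.030 [-0.049  0.001  0.007  0.034]
```

```bash
cat > m4.py <<'E'
from h import *
np.set_printoptions(precision=4,suppress=True)
d=load('wrist'); C=cloud(d); z=C[...,2]; X,Y=C[...,0],C[...,1]
def rep(nm,m):
    p=C[m]
    if len(p)<15: print(nm,len(p)); return
    A=np.c_[p[:,:2]-p[:,:2].mean(0),np.ones(len(p))]; c=np.linalg.lstsq(A,p[:,2],rcond=None)[0]
    r=cv2.minAreaRect((p[:,:2]*1000).astype(np.float32)); print(nm,len(p),'mean',p.mean(0),'slope xy',c[:2],'rect',np.round(r[0],1),np.round(r[1],1),round(r[2],1))
b=np.abs(X-.537)<.022
rep('tail',b&(z>.1)&(z<.125)&(Y>-.180)&(Y<-.155))
rep('house',b&(z>.1)&(z<.124)&(Y<-.229)&(Y>-.244))
rep('tab',b&(z>.152)&(z<.168)&(np.abs(Y+.207)<.02))
E
python3 - <<'E'
from h import *
cam('wrist')
E
python3 m4.py
```

```text
tail 739 mean [ 0.534  -0.1724  0.1124] slope xy [0.0719 0.0508] rect [ 534.6 -172.3] [14.6 16. ] 3.2
house 810 mean [ 0.5363 -0.2362  0.1135] slope xy [0.5578 0.0557] rect [ 538.4 -236.4] [14.3 15.2] 2.1
tab 1165 mean [ 0.536  -0.2111  0.1592] slope xy [0.2684 0.0851] rect [ 537.3 -210.8] [12.7 14.3] 3.6
```

{"op": "step_arm", "data": {
  "targets": [
    [[0,0,0,0,0.3],[0,0,0,0,0.3],[0,0,0,0,0.3],[0,0,0,0,0.3],[0,0,0,0,0.3],[0,0,0,0,0.3],[0,0,0,0,0.1],[0,0,0,0,0.1]]
  ]
}}

```text
time: 25.13
eef_pos: [0.5385, -0.2517, 0.1062]
tcp_rot: [0.205, 0.979, -0.001, -0.001]
contact_force: [-3.3, -2.1, 6.1]
opening: 0.075
```

```bash
python3 tq.py 5; python3 - <<'E'
from h import *
cam('wrist')
E
python3 m4.py
```

```text
t 25.33 pos [ 0.5386 -0.2517  0.1063] yaw -23.58 op 0.073 F [-3.4  -2.2   6.27] T [-0.0538  0.575   0.1381] sdTz 0.023 [0.165 0.143 0.159 0.103 0.12 ]
tail 791 mean [ 0.5352 -0.1723  0.1125] slope xy [0.0663 0.0667] rect [ 535.9 -171.9] [14.6 16. ] 0.3
house 822 mean [ 0.536  -0.2363  0.1134] slope xy [0.5091 0.0465] rect [ 537.8 -236.5] [14.2 15. ] 0.6
tab 1196 mean [ 0.5361 -0.2109  0.1593] slope xy [0.2786 0.0563] rect [ 537.5 -211. ] [14.4 13.3] 89.4
```

Moment is 0.14 N m, matching free running. I keep turning, relieving x a little.

{"op": "step_arm", "data": {
  "targets": [
    [[0,0.02,0,0,0.35],[0,0,0,0,0.35],[0,0,0,0,0.35],[0,0,0,0,0.35],[0,0,0,0,0.35],[0,0,0,0,0.35],[0,0,0,0,0.35],[0,0,0,0,0.35],[0,0,0,0,0.1],[0,0,0,0,0.1]]
  ]
}}

```text
time: 26.22
eef_pos: [0.5382, -0.2516, 0.1064]
tcp_rot: [0.331, 0.944, -0.001, 0.0]
contact_force: [-2.7, -2.1, 6.6]
opening: 0.074
```

```bash
python3 tq.py 5; python3 - <<'E'
from h import *
cam('wrist')
E
python3 m4.py
```

```text
t 26.42 pos [ 0.5382 -0.2516  0.1064] yaw -38.58 op 0.077 F [-2.52 -2.08  6.48] T [-0.0791  0.4514  0.1373] sdTz 0.029 [0.126 0.159 0.18  0.123 0.098]
tail 843 mean [ 0.5357 -0.1721  0.1125] slope xy [0.0751 0.069 ] rect [ 536.2 -172. ] [14.4 16. ] 0.6
house 806 mean [ 0.5365 -0.2365  0.1138] slope xy [0.4404 0.0559] rect [ 538.1 -236.4] [14.1 15.2] 1.9
tab 1210 mean [ 0.5359 -0.2105  0.1595] slope xy [0.2389 0.0199] rect [ 537.3 -210.5] [13.  14.5] 1.7
```

{"op": "step_arm", "data": {
  "targets": [
    [[0,0.02,0,0,0.35],[0,0,0,0,0.35],[0,0,0,0,0.35],[0,0,0,0,0.35],[0,0,0,0,0.35],[0,0,0,0,0.2],[0,0,0,0,0.1],[0,0,0,0,0.1]]
  ]
}}

```text
time: 27.13
eef_pos: [0.5378, -0.2513, 0.1066]
tcp_rot: [0.418, 0.909, -0.001, 0.001]
contact_force: [-2.2, -3.0, 7.1]
opening: 0.078
```

```bash
python3 tq.py 5
```

```text
t 27.33 pos [ 0.5378 -0.2513  0.1066] yaw -49.33 op 0.073 F [-1.96 -2.44  6.66] T [-0.1654  0.3952  0.147 ] sdTz 0.022 [0.116 0.13  0.157 0.181 0.15 ]
```

{"op": "step_arm", "data": {
  "targets": [
    [[0,0,0,0,0.35],[0,0,0,0,0.35],[0,0,0,0,0.35],[0,0,0,0,0.35],[0,0,0,0,0.35],[0,0,0,0,0.2],[0,0,0,0,0.1],[0,0,0,0,0.1]]
  ]
}}

```text
time: 28.0
eef_pos: [0.5379, -0.2512, 0.1067]
tcp_rot: [0.501, 0.866, -0.001, 0.001]
contact_force: [-2.2, -2.4, 7.1]
opening: 0.079
```

```bash
python3 tq.py 5; python3 - <<'E'
from h import *
d=cam('wrist');crop(d,200,150,440,330,3,'w26.png')
E
python3 m4.py
```

```text
t 28.20 pos [ 0.5379 -0.2512  0.1067] yaw -60.09 op 0.075 F [-1.94 -2.55  6.77] T [-0.0845  0.3976  0.1596] sdTz 0.030 [0.139 0.117 0.165 0.174 0.203]
tail 911 mean [ 0.5361 -0.172   0.1123] slope xy [0.0552 0.0481] rect [ 536.4 -172. ] [14.3 16.3] 1.8
house 737 mean [ 0.5373 -0.2362  0.1147] slope xy [0.308  0.0626] rect [ 538.4 -236.4] [14.2 15. ] 0.8
tab 1188 mean [ 0.5361 -0.2096  0.1596] slope xy [ 0.1684 -0.0553] rect [ 536.9 -210. ] [12.2 14.6] 2.6
```

View pics/w26.png

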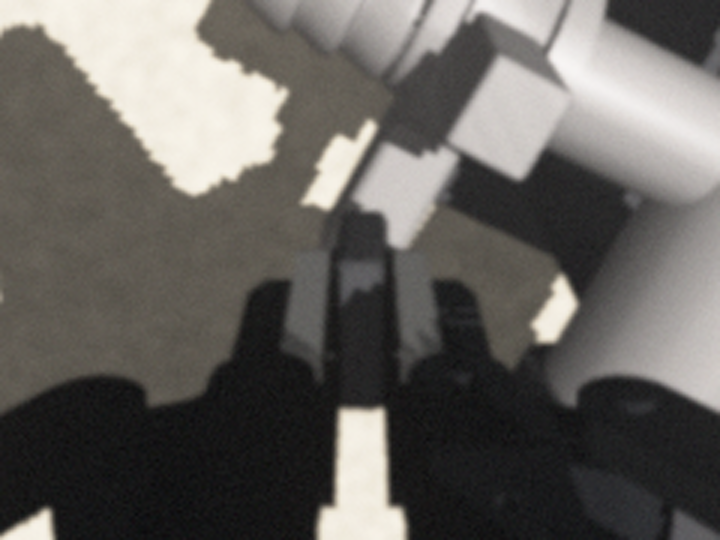

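{"op": "step_arm", "data": {
  "targets": [
    [[0,0,0,0,0.35],[0,0,0,0,0.35],[0,0,0,0,0.35],[0,0,0,0,0.35],[0,0,0,0,0.3],[0,0,0,0,0.1],[0,0,0,0,0.1],[0,0,0,0,0.1]]
  ]
}}

```text
time: 28.92
eef_pos: [0.5378, -0.2511, 0.1067]
tcp_rot: [0.574, 0.819, -0.001, 0.001]
contact_force: [-2.6, -2.4, 7.6]
opening: 0.075
```

```bash
python3 tq.py 10
```

```text
t 29.37 pos [ 0.5379 -0.2511  0.1067] yaw -70.08 op 0.076 F [-2.24 -2.31  7.04] T [-0.032   0.4658  0.1575] sdTz 0.016 [0.154 0.175 0.149 0.156 0.177 0.174 0.168 0.122 0.152 0.148]
```

{"op": "step_arm", "data": {
  "targets": [
    [[0,0,0,0,0.35],[0,0,0,0,0.35],[0,0,0,0,0.35],[0,0,0,0,0.35],[0,0,0,0,0.3],[0,0,0,0,0.1],[0,0,0,0,0.1],[0,0,0,0,0.1]]
  ]
}}

```text
time: 30.03
eef_pos: [0.5374, -0.2507, 0.1066]
tcp_rot: [0.643, 0.765, -0.001, 0.0]
contact_force: [-3.1, -1.3, 7.6]
opening: 0.075
```

```bash
python3 tq.py 10
```

```text
t 30.48 pos [ 0.5375 -0.2507  0.1066] yaw -80.08 op 0.076 F [-3.5  -0.87  7.56] T [0.1137 0.5509 0.1718] sdTz 0.027 [0.189 0.16  0.204 0.208 0.15  0.132 0.208 0.156 0.145 0.167]
```

{"op": "step_arm", "data": {
  "targets": [
    [[0,0,0,0,0.35],[0,0,0,0,0.35],[0,0,0,0,0.35],[0,0,0,0,0.35],[0,0,0,0,0.3],[0,0,0,0,0.1],[0,0,0,0,0.1],[0,0,0,0,0.1]]
  ]
}}

```text
time: 31.15
eef_pos: [0.5374, -0.2507, 0.1066]
tcp_rot: [0.708, 0.706, -0.001, 0.0]
contact_force: [-4.5, -1.2, 7.0]
opening: 0.074
```

```bash
python3 tq.py 10
```

```text
t 31.60 pos [ 0.5374 -0.2507  0.1066] yaw -90.08 op 0.075 F [-3.56 -1.13  7.55] T [0.1228 0.5862 0.1577] sdTz 0.026 [0.127 0.157 0.163 0.184 0.182 0.097 0.146 0.179 0.172 0.171]
```

{"op": "step_arm", "data": {
  "targets": [
    [[0,0.02,0,0,0.2],[0,0,0,0,0.2],[0,0,0,0,0.2],[0,0,0,0,0.1],[0,0,0,0,0.1],[0,0,0,0,0.1],[0,0,0,0,0.1]]
  ]
}}

```text
time: 32.18
eef_pos: [0.5373, -0.2506, 0.1067]
tcp_rot: [0.738, 0.675, -0.001, 0.001]
contact_force: [-3.7, -2.8, 7.3]
opening: 0.076
```

```bash
python3 tq.py 10; python3 - <<'E'
from h import *
d=cam('wrist');crop(d,200,150,440,330,3,'w27.png')
E
python3 m4.py
```

```text
t 32.63 pos [ 0.5374 -0.2506  0.1067] yaw -95.07 op 0.076 F [-3.58 -2.62  7.37] T [-0.1642  0.6143  0.1743] sdTz 0.019 [0.196 0.162 0.165 0.184 0.174 0.159 0.174 0.145 0.168 0.215]
tail 933 mean [ 0.5368 -0.1718  0.1119] slope xy [0.0014 0.0339] rect [ 536.7 -171.8] [14.2 16.3] 1.1
house 656 mean [ 0.5381 -0.2363  0.1155] slope xy [-0.031   0.0452] rect [ 538.  -236.5] [14.8 14.2] 89.6
tab 1188 mean [ 0.5369 -0.2088  0.1597] slope xy [-0.0126 -0.0937] rect [ 536.9 -209.5] [12.1 14.5] 1.1
```

View pics/w27.png

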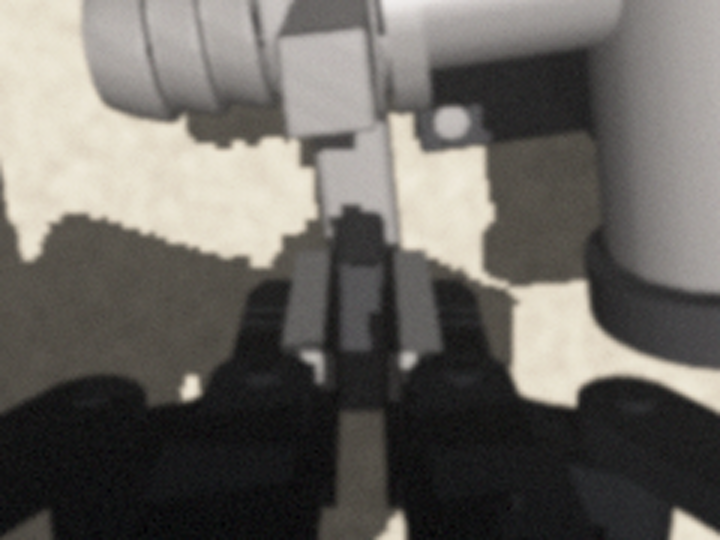

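Turned 81° so far; the moment is 0.17, barely above free. I carry on in smaller steps.

{"op": "step_arm", "data": {
  "targets": [
    [[0,0,0,0,0.25],[0,0,0,0,0.25],[0,0,0,0,0.25],[0,0,0,0,0.25],[0,0,0,0,0.25],[0,0,0,0,0.25],[0,0,0,0,0.2],[0,0,0,0,0.1],[0,0,0,0,0.1],[0,0,0,0,0.1]]
  ]
}}

```text
time: 33.52
eef_pos: [0.5373, -0.2505, 0.1066]
tcp_rot: [0.794, 0.608, -0.001, 0.001]
contact_force: [-3.3, -2.8, 7.8]
opening: 0.076
```

```bash
python3 tq.py 12
```

```text
t 34.07 pos [ 0.5373 -0.2505  0.1066] yaw -105.06 op 0.070 F [-3.6  -2.66  7.31] T [-0.1607  0.6327  0.1967] sdTz 0.031 [0.21  0.214 0.161 0.204 0.19  0.236 0.204 0.177 0.179 0.125 0.219 0.239]
```

{"op": "step_arm", "data": {
  "targets": [
    [[0,0,0,0,0.25],[0,0,0,0,0.25],[0,0,0,0,0.2],[0,0,0,0,0.1],[0,0,0,0,0.1],[0,0,0,0,0.1]]
  ]
}}

```text
time: 34.57
eef_pos: [0.5373, -0.2505, 0.1066]
tcp_rot: [0.82, 0.573, -0.001, 0.001]
contact_force: [-4.3, -2.9, 8.2]
opening: 0.076
```

```bash
python3 tq.py 12
```

```text
t 35.12 pos [ 0.5373 -0.2505  0.1066] yaw -110.06 op 0.074 F [-3.66 -2.4   7.32] T [-0.1405  0.6425  0.1729] sdTz 0.033 [0.144 0.144 0.234 0.188 0.146 0.188 0.168 0.153 0.238 0.176 0.16  0.136]
```

{"op": "step_arm", "data": {
  "targets": [
    [[0,0,0,0,0.25],[0,0,0,0,0.25],[0,0,0,0,0.25],[0,0,0,0,0.25],[0,0,0,0,0.2],[0,0,0,0,0.1],[0,0,0,0,0.1],[0,0,0,0,0.1],[0,0,0,0,0.1]]
  ]
}}

```text
time: 35.87
eef_pos: [0.5372, -0.2505, 0.1066]
tcp_rot: [0.858, 0.514, -0.001, 0.001]
contact_force: [-3.3, -2.7, 8.0]
opening: 0.075
```

```bash
python3 tq.py 16
```

```text
t 36.62 pos [ 0.5373 -0.2505  0.1066] yaw -118.06 op 0.072 F [-3.26 -2.6   7.45] T [-0.1188  0.6512  0.1978] sdTz 0.026 [0.146 0.2   0.185 0.207 0.166 0.194 0.255 0.213 0.219 0.221 0.184 0.18
 0.191 0.234 0.202 0.169]
```

The moment is 0.198±0.007, which is roughly 20 N with touch at about 70°. I take 12° more, aiming for about 30 N.

{"op": "step_arm", "data": {
  "targets": [
    [[0,0,0,0,0.3],[0,0,0,0,0.3],[0,0,0,0,0.3],[0,0,0,0,0.3],[0,0,0,0,0.3],[0,0,0,0,0.3],[0,0,0,0,0.3],[0,0,0,0,0.1],[0,0,0,0,0.1],[0,0,0,0,0.1]]
  ]
}}

```text
time: 37.45
eef_pos: [0.5372, -0.2505, 0.1065]
tcp_rot: [0.907, 0.422, -0.001, 0.001]
contact_force: [-3.9, -2.5, 8.3]
opening: 0.075
```

```bash
python3 tq.py 20
```

```text
t 38.40 pos [ 0.5372 -0.2505  0.1065] yaw -130.06 op 0.078 F [-3.51 -2.66  7.35] T [-0.0976  0.6973  0.2176] sdTz 0.031 [0.234 0.238 0.251 0.234 0.22  0.188 0.192 0.2   0.183 0.267 0.189 0.138
 0.227 0.187 0.255 0.233 0.229 0.245 0.249 0.193]
```

The moment is 0.218±0.007 N m, about 28 N, and 2.0 rad turned: snug. I release and go straight up.

{"op": "step_arm", "data": {
  "targets": [
    [[0.24,0,0,0,0],[0.24,0,0,0,0],[0.24,0,0,0,0],[0.24,0,0,0,0],[0.24,0,0,-0.1,0],[0.24,0,0,-0.2,0],[0.24,0,0,-0.3,0],[0.24,0,0,-0.4,0],[0.24,0,0,-0.5,0],[0.24,0,0,-0.5,0]]
  ]
}}

```text
time: 39.23
eef_pos: [0.5378, -0.2493, 0.1873]
tcp_rot: [0.907, 0.422, 0.0, 0.0]
contact_force: [0.0, -0.5, -0.8]
opening: 0.244
```

{"op": "step_arm", "data": {
  "targets": [
    [[0.24,0,0,-0.5,-1],[0.24,0,0,-0.5,-1],[0.24,0,0,-0.2,-1],[0.24,0,0,0,-1],[0.24,0,0,0,-1],[0.24,0,0,0,-1],[0.24,0,0,0,-1],[0.24,0,0,0,-1],[0.24,0,0,0,-1],[0.24,0,0,0,-1]]
  ]
}}

```text
time: 40.07
eef_pos: [0.538, -0.2494, 0.2351]
tcp_rot: [0.642, 0.767, 0.0, 0.001]
contact_force: [-0.1, -0.3, 0.1]
opening: 0.242
```

{"op": "step_arm", "data": {
  "targets": [
    [[0.24,0,0,0,-1],[0.24,0,0,0,-1],[0.24,0,0,0,-1],[0.24,0,0,0,-1],[0.24,0,0,0,-1],[0.24,0,0,0,-1],[0.24,0,0,0,-1],[0.24,0,0,0,-1],[0.24,0,0,0,-1],[0.24,0,0,0,-1]]
  ]
}}

```text
time: 40.9
eef_pos: [0.538, -0.2494, 0.2351]
tcp_rot: [0.258, 0.966, -0.0, 0.001]
contact_force: [-0.7, 0.3, 0.6]
opening: 0.237
```

{"op": "step_arm", "data": {
  "targets": [
    [[0.24,0,0,0,-1],[0.24,0,0,0,-1],[0.24,0,0,0,-1],[0.24,0,0,0,-1],[0.24,0,0,0,-1],[0.24,0,0,0,-1],[0.24,0,0,0,0],[0.24,0,0,0,0],[0.24,0,0,0,0]]
  ]
}}

```text
time: 41.65
eef_pos: [0.5379, -0.2493, 0.2342]
tcp_rot: [0.002, 1.0, -0.0, 0.0]
contact_force: [-0.2, -0.8, 0.3]
opening: 0.238
```

```bash
python3 - <<'E'
from h import *
s=get_state(); print(s['time'],s['eef_pos'],s['tcp_rot'],s['opening'],s['contact_force'])
d=cam('wrist'); crop(d,170,120,490,360,2,'w28.png')
d=cam('scene'); save(d,'s13.png'); crop(d,160,130,250,220,7,'s14.png')
E
python3 m3.py; python3 m4.py
```

```text
41.65 [ 0.53785822 -0.24933022  0.23417143] [ 2.17606375e-03  9.99997485e-01 -3.04187269e-04  4.49788985e-04] 0.23764013553208294 [-0.21223204 -0.83254185  0.28193061]
tab top 266 med [ 0.5358 -0.2099  0.1598] rect [ 536.2 -209.9] [12.1 13. ] 2.4 zmax 0.16179407464239765
key>0.138 363 med [ 0.5361 -0.2502  0.1502] rect [ 537.  -250.8] [25.6  8.4] 49.7 zmax 0.15331286428589852
key>0.142 332 med [ 0.5364 -0.2502  0.1504] rect [ 537.1 -251. ] [25.6  8.4] 51.3 zmax 0.15331286428589852
key>0.145 311 med [ 0.5366 -0.251   0.1504] rect [ 537.1 -250.8] [25.6  8.1] 49.7 zmax 0.15331286428589852
tail 298 med [ 0.5358 -0.1736  0.1117] rect [ 536.  -173.4] [19.1 13.8] 90.0 zmax 0.11375369128189565
house 282 med [ 0.5346 -0.2391  0.1152] rect [ 537.  -243.7] [26.6 13.5] 89.8 zmax 0.11732312798682987
key z hist (array([  1,   2,  18,  17,  15,   8,  14,  20,  12,  15,  16,  28, 185,
        79,   3,   0,   0]), array([0.125, 0.127, 0.129, 0.131, 0.133, 0.135, 0.137, 0.139, 0.141,
       0.143, 0.145, 0.147, 0.149, 0.151, 0.153, 0.155, 0.157, 0.159]))
tail 252 mean [ 0.5357 -0.1721  0.1118] slope xy [0.0351 0.0565] rect [ 536.  -171.9] [16.1 13.8] 90.0
house 259 mean [ 0.5358 -0.2365  0.1141] slope xy [0.418  0.0179] rect [ 537.  -236.5] [14.7 13.5] 89.5
tab 276 mean [ 0.5355 -0.21    0.1593] slope xy [0.1889 0.0626] rect [ 536.2 -209.9] [12.1 13. ] 2.4
```

View pics/w28.png

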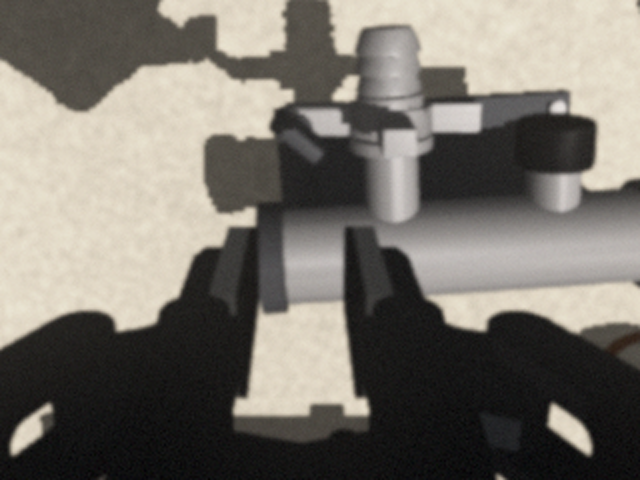

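View pics/s14.png

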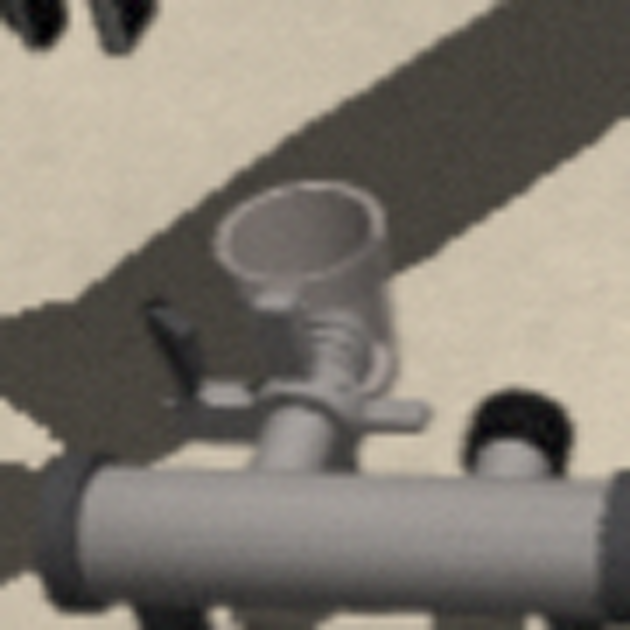

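View pics/s13.png

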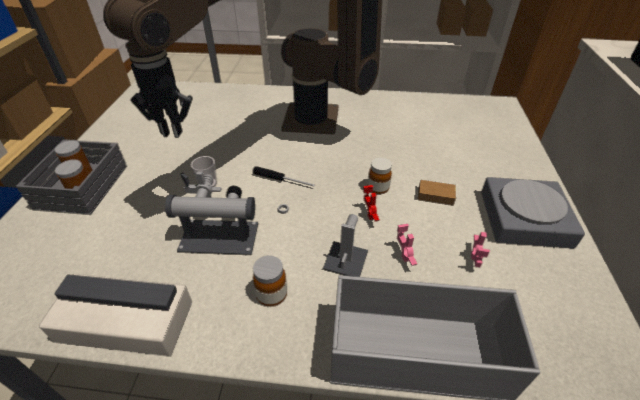

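The key bar now lies at -130°, 116° from its start. The band sits against the shoulder at x≈0.536 and is released, and the bystanders are where they were. I hand in.

```bash
python3 -c "
from plant import *
print(sign_off()); print(get_state()['time'])"
```

```text
the job is handed in; nothing more can be done
None
the job is handed in; nothing more can be done
```

The clamp is on the stub against its shoulder, tightened to about 28 N and released. I handed the job in at about 42 s; no verdict is reported.

**What I did:**
- **Off the peg:** I gripped the steel clamp by its tab and slid it off along the peg.
- **Onto the stub:** I pushed the band home until it met a firm stop at 8.5 N, then eased off and let it hang.
- **Tightening:** I turned the key about 116° (2.0 rad) clockwise in one grip, without re-gripping.

**Last checks:**
- **Tightness:** the moment at rest was 0.218 ± 0.007 N m. Running free it was about 0.14–0.15, so this is snug, around 28 N.
- **Position:** the tab and tail put the band centre about 7–8 mm in front of the shoulder and about 2 mm below the stub's axis. The clamp leans 2–3° towards the key.
- **Surroundings:** the gripper is clear and the wrist force is near zero. In the last scene picture the bystanders look unmoved; I did not measure them.

**What failed or disagreed:**
- **Fingertips:** they sit about 36 mm behind the reported TCP. My first grasp closed on nothing just above the tab, and I corrected it from the camera depth.
- **Insertion height:** the first slide onto the stub ran 2–3 mm too high and touched with 6 N, so I backed off and lowered it.
- **Key grip:** gripping the key pressed down on the clamp with a steady 6–7 N that I could not relieve. It went away on release.

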